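# Ready the downdraft box for sanding

## Robot

A 7-joint arm with a two-finger parallel gripper is mounted at the origin on a cart in front of the work surface, level with it; the furniture and walls round the work are solid. World frame = base frame: x ahead of the robot, y to its left, z up, the work surface at z = 0. Lengths are in m, angles in rad, forces in N, time in s.
With the tool pointing down it reaches from about 0.425 to 0.925 m from the base axis. Payload 6.8 kg.
Tool frame: the origin (TCP) lies midway between the tips of the shut fingers; the grasp point (between the pads) lies 19 mm behind it; z points along the fingers, y is the direction in which the jaws open and shut (so a half turn about z gives the same grasp; the last joint's range is limited). The gripper opens to 85 mm and grips with 20 to 120 N. Pads are 22 mm wide; open, the fingers measure 114 mm over their backs; the gripper's body (76 mm by 85 mm) begins 54 mm behind the grasp point. The pads swing forward as they close: fully open they stand 13 mm farther back than shut.
Start: joints at [1.149, 0.477, 0.022, 1.555, -0.011, 1.109, -0.083], TCP at [0.208, -0.642, 0.204] pointing down, gripper open.
Joint ranges: [-2.96, 2.96], [-0.34, 2.1], [-1.41, 1.46], [0.24, 2.44], [-1.37, 4.51], [0.17, 1.92], [-2.96, 2.96]. Speed limits (rad/s): [2.39, 2.39, 3.14, 3.14, 3.14, 3.14, 3.14].

## Interface

Orientations are given as a unit quaternion [w, x, y, z].
In Python, from station import bot gives the robot as it stands. The module is installed in compiled form; this text tells all that it offers.
- The arm moves only by the tool play_rows, never from a script. Its argument "motion" is a list of rows, each a list of 2 entries, a list of its own where there are three numbers: the shift along the tool's x, y, z as a fraction of full scale, then the turn, a rotation vector about the tool's x, y, z as a fraction of full scale. In form: [[[tx, ty, tz], [rx, ry, rz]], ...]. A call has 1 to 8 rows; each row is the pose to reach, as a shift and turn from the pose measured when the call began, along the tool's axes at that moment, turning the shorter way round; what a row does not reach only later rows make up. Full scale, the value 1, is 400 mm for a shift and 360 degrees for a turn. A row lasts 1/10 s, in which the tool goes at most 50 mm and 8.59 degrees, less where a joint would pass 70% of its speed; a pose out of reach is approached as far as the arm can. A call with a number of a shift or a turn outside -1 to 1 is refused whole. A call with a gripper value outside its range is refused whole. "fingers" is the finger opening in mm, from 0 to 85.4, set as the call begins (left out, the last holds). The fingers move at their own pace and stop on an object; "grip_force" is the grip in N (left out, the last holds). Time passes only in rows, so rows that repeat a pose let the fingers close. It gives the time, the measured TCP pose, the force and the opening at its end, in the units of the state.
- bot.get_obs(): the state, without advancing time (a new reading comes with each control period).
- bot.read_camera(name): name is "side" or "top"; returns a dict with "pixels" (384x512x3 uint8, red, green, blue), "range_z" (384x512 float32, m along the optical axis (not along the pixel's ray), 0 where there is no reading), "fovy" (degrees; the focal length in pixels is half the picture's height over the tangent of half this angle, whatever the lens; pixels are square), "cx", "cy" (the principal point, pixels), "pose" (4x4, takes a point from camera to world coordinates). Camera axes: x right, y down, z forward; pixel columns grow to the right and rows downward; lengths in m; the calibration is good to about 2 mm. A picture is of the moment at which its call begins.
- bot.hand_in(): hands the job in, once; it reports no verdict.
The state is a dict: "t": time; "q": joint angles; "joint_vel": joint speeds; "joint_torque": joint torques, N m; "eef_pos": TCP position; "tool_rot": TCP orientation; "contact_force": force on the tool from outside, world axes, zero at the start; "torque": the same for the moment, N m; "gripper_width": opening from 0.0 (shut) to 1.0 (fully open).
Only numpy, scipy, OpenCV 4.12 (cv2) and the standard library are available. Lean on these libraries where they do the work, as an engineer would, in place of code of your own. Each camera call takes 0.05 s, during which the arm holds its last target.

## Task

Get the downdraft box ready for sanding the plaster panels: of the three look-alike sanding blocks lying on them only one still bites, so feel how hard they drag over the plaster, lay the one that bites flat in the rest on top of the box and leave the two worn smooth ones lying flat on the panels or the bench. Pull the box's air-gate rod out to its middle click (half open), and leave the two loose rock castings where they are.

Things in the scene. Friction and masses are not known exactly. Their poses are not given: they have to be found in the camera images.
- panel_a: the left cast plaster panel, fixed: 115 mm (x) by 100 mm (y), 10 mm thick, scored like stonework; origin under its middle, never turned. At the start one sanding block lies on its middle (within 3 mm), long side along x, turned by up to 0.15 rad. The three blocks look alike: brown, 56 x 101 x 26 mm high, 0.22 to 0.38 kg; which lies where changes
- panel_b: the middle front cast plaster panel, fixed: 115 mm (x) by 100 mm (y), 10 mm thick, scored like stonework; origin under its middle, never turned. At the start one sanding block lies on its middle (within 3 mm), long side along x, turned by up to 0.15 rad. Any block can be gripped across its 56 mm; a grip straightens it between the fingers
- panel_c: the rear cast plaster panel, fixed: 115 mm (x) by 100 mm (y), 10 mm thick, scored like stonework; origin under its middle, never turned. At the start one sanding block lies on its middle (within 3 mm), long side along x, turned by up to 0.15 rad. Pressed down and dragged, the block that bites resists with 0.85 to 1.05 of the pressing force, a worn one with 0.24 to 0.30 of it
- rest_floor (a point): middle of the floor (62 mm above the bench) of the block rest, a shallow tray at the front of the downdraft box's top. Its floor is 69 mm (x, away from the robot) by 124 mm (y) inside steel lips 7 mm high; on the two long sides the lips stand only at the corners, leaving 82 mm open for fingers. A block lies in it with its long side along y, either way round
- sanding_box: the downdraft box, fixed: grey steel, 200 mm (x) by 210 mm (y), perforated top 62 mm above the bench, with a 28 mm lip along its back edge; origin under its middle, its -x side faces the robot
- gate_knob (a point): middle of the black knob on the gate rod: a lying cylinder, 26 mm across and 26 mm long along its x, 34 mm above the bench; it sticks out of the box's front, 102 mm along -y from the middle of the rest. Shut, this point is 41 mm in front of the box's front face. Its -x axis points out of the box, the way it is pulled
- gate_rod (a joint): how far the gate rod is pulled out, m: 0 = shut (all the way in, as it starts), 0.020 = middle click (half open), 0.040 = all the way out. A sprung ball holds it in these three places; it takes about 5 N to pull it out of one, and a rod let go within about 7 mm of a click slips into it
- rock_small: small plaster rock casting, 47 x 56 x 29 mm, a bystander near the front edge of the bench; origin under its middle
- rock_cast: rough plaster rock casting, 54 x 80 x 36 mm, a bystander left of the box; origin under its middle

How it is judged:
By the outcome, as a careful person would: the job done as asked, in the order asked, and still so for the second after the job is handed in, with the robot touching nothing.
It also fails if it takes over 69 s, if anything falls off the work surface, if the arm or the gripper's body presses on something with over 40 N, if the wrist force passes 120 N, or if a joint passes its speed limit or range.

## Working session

There is one attempt and no reset: what is moved stays moved. The work goes in short steps, Python scripts to look and compute and a tool call to move; the robot and the scene stay as the last step left them, time stands still between calls to the robot, and variables do not carry over. Pictures are saved under pics/ and viewed, and the job is handed in when it is done.

Besides the shell and the picture viewer there is one more tool, called after "Call:" as name(argument=value, ...) on one line, values as JSON. play_rows: Moves the arm, as the interface text tells. Shift numbers are shares of 400 mm and turn numbers shares of 360 degrees, none past 1 either way. Its arguments: {"type":"object","properties":{"motion":{"type":"array"},"fingers":{"type":"number"},"grip_force":{"type":"number"}},"required":["motion"]}

```bash
ls; mkdir -p pics; python3 - <<'E'
from station import bot
import cv2,numpy as np
print(bot.get_obs())
for n in("top","side"):
    c=bot.read_camera(n); cv2.imwrite(f"pics/{n}0.png",c["pixels"][:,:,::-1]); print(n,c["fovy"],c["cx"],c["cy"],c["pose"].round(4).tolist())
E
```

```text
pics
{'t': 0.0, 'q': array([ 1.1488935 ,  0.47777931,  0.02236272,  1.55647285, -0.01148502,
        1.10926249, -0.08312233]), 'joint_vel': array([-0.00072663,  0.00054067,  0.00136758,  0.00031525, -0.00085251,
       -0.00086165, -0.00076394]), 'joint_torque': array([ 6.48267292e-05, -5.96452403e+01,  1.60780896e+00, -2.81194693e+01,
        1.23879997e-02,  9.43841762e-03,  1.43794864e-05]), 'eef_pos': array([ 0.20812468, -0.64144228,  0.2034311 ]), 'tool_rot': array([-8.70112644e-04,  9.87716955e-01,  1.56251119e-01, -2.16948799e-04]), 'contact_force': array([ 0.15863775,  0.59639498, -0.21973365]), 'torque': array([-0.00680695, -0.00200661, -0.00111773]), 'gripper_width': 0.9992879208015687}
top 55.958672673628264 253.6217628740002 194.9770432440871 [[-0.0124, -0.9908, 0.1347, 0.461], [-0.9999, 0.0136, 0.008, 0.0179], [-0.0097, -0.1346, -0.9908, 0.9591], [0.0, 0.0, 0.0, 1.0]]
side 50.442570166831956 257.6079601293314 193.1761929467294 [[0.9672, -0.1446, 0.2089, 0.3565], [-0.2538, -0.5885, 0.7676, -0.7966], [0.0119, -0.7954, -0.6059, 0.7177], [0.0, 0.0, 0.0, 1.0]]
```

View pics/top0.png

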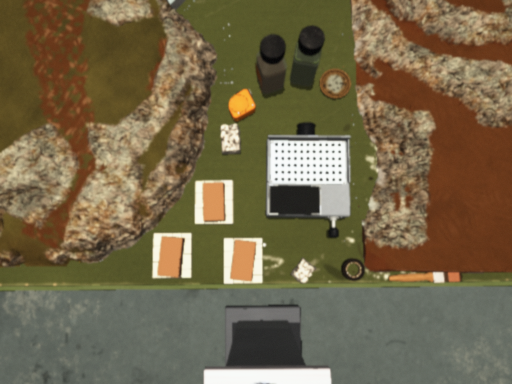

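View pics/side0.png

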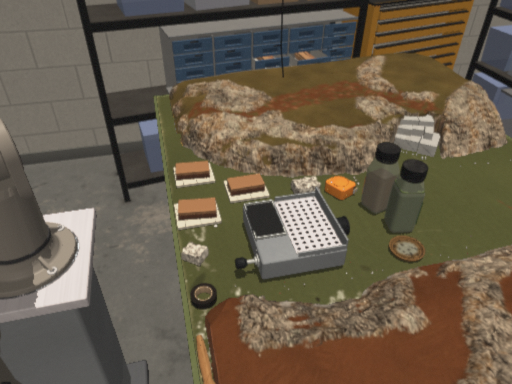

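The top view shows the three blocks at about (172,256), (243,260) and (213,202). The rest is at (295,200), the knob at (333,232) and the rocks at (304,270) and (230,138). Next I measure them.

```bash
cat > h.py <<'E'
from station import bot
import cv2,numpy as np
from scipy.spatial.transform import Rotation as R
def cam(n):
    c=bot.read_camera(n); h=c["pixels"].shape[0]; f=h/2/np.tan(np.radians(c["fovy"]/2))
    v,u=np.mgrid[0:384,0:512]; d=c["range_z"]
    P=np.stack([(u-c["cx"])/f*d,(v-c["cy"])/f*d,d],-1)@c["pose"][:3,:3].T+c["pose"][:3,3]
    return c,c["pixels"],P,f
def plane(c,f,uv,z):
    uv=np.atleast_2d(uv).astype(float)
    r=np.c_[(uv[:,0]-c["cx"])/f,(uv[:,1]-c["cy"])/f,np.ones(len(uv))]@c["pose"][:3,:3].T
    o=c["pose"][:3,3]; return o+r*((z-o[2])/r[:,2])[:,None]
def rect(c,f,mask,z):
    cs,_=cv2.findContours(mask.astype(np.uint8),cv2.RETR_EXTERNAL,cv2.CHAIN_APPROX_NONE)
    out=[]
    for k in cs:
        if cv2.contourArea(k)<100: continue
        w=plane(c,f,k[:,0,:],z)[:,:2]
        (x,y),(a,b),t=cv2.minAreaRect((w*1000).astype(np.float32))
        if a<b: t+=90;a,b=b,a
        t=(t+90)%180-90
        out.append((round(x,1),round(y,1),round(a,1),round(b,1),round(t,1),k[:,0].mean(0).round(0).tolist()))
    return out
def st():
    o=bot.get_obs(); r=R.from_quat(np.roll(o["tool_rot"],-1)).as_matrix()
    print("t",round(o["t"],2),"p",(o["eef_pos"]*1e3).round(1),"x",r[:,0].round(4),"y",r[:,1].round(4),"z",r[:,2].round(4),"F",o["contact_force"].round(2),"w",round(o["gripper_width"]*85.4,1)); return o,r
E
python3 - <<'E'
from h import *
for n in("top","side"):
    c,I,P,f=cam(n)
    hsv=cv2.cvtColor(I,cv2.COLOR_RGB2HSV); H,S,V=[hsv[...,i].astype(int) for i in range(3)]
    if n=="top":
        for p in [(172,256),(243,260),(213,202),(295,200),(333,232),(160,240),(340,200),(304,270),(230,138),(308,157)]:
            print(p,I[p[1],p[0]],hsv[p[1],p[0]],(P[p[1],p[0]]*1e3).round(0))
    z=P[...,2]; 
    br=(H<18)&(S>90)&(V>110)&(P[...,0]<.75)&(P[...,1]>-.1)&(z>.015)&(z<.06)
    print(n,"blocks",rect(c,f,br,.036))
    wh=(S<70)&(V>160)&(P[...,1]>0.0)&(P[...,0]<.75)&(z>0)&(z<.06)
    if n=="top": print("panels",rect(c,f,wh|br,.010))
    k=(V<60)&(z>.02)&(z<.075)&(P[...,1]>-.3)&(P[...,1]<0)&(P[...,0]<.7)
    print("dark62",rect(c,f,k,.062))
    hi=(z>.05)&(z<.1)&(P[...,1]>-.3)&(P[...,1]<0.05)&(P[...,0]<.8)&(P[...,0]>.45)
    print("box",rect(c,f,hi,.062), np.percentile(P[hi],[1,99],axis=0).round(3))
    kk=(z>.02)&(z<.056)&(P[...,1]>-.25)&(P[...,1]<-.08)&(P[...,0]<.54)&(P[...,0]>.44)&(V<80)
    print("knob",kk.sum(),np.percentile(P[kk],[2,50,98],axis=0).round(3), P[kk].mean(0))
    cv2.imwrite(f"pics/{n}crop.png",cv2.resize(I[120:300,140:380] if n=="top" else I[130:310,150:390],None,fx=3,fy=3,interpolation=cv2.INTER_CUBIC)[:,:,::-1])
E
```

```text
(172, 256) [219 149  91] [ 14 149 219] [434. 234.  32.]
(243, 260) [218 149  90] [ 14 150 218] [422.  54.  35.]
(213, 202) [219 150  91] [ 14 149 219] [570. 130.  37.]
(295, 200) [33 32 30] [20 23 33] [569. -78.  62.]
(333, 232) [41 39 38] [10 19 41] [ 489. -173.   45.]
(160, 240) [241 235 206] [ 25  37 241] [475. 272.   9.]
(340, 200) [193 191 186] [ 21   9 193] [ 568. -191.   59.]
(304, 270) [243 237 217] [ 23  27 243] [ 394. -100.   25.]
(230, 138) [238 228 203] [ 21  38 238] [741.  86.  29.]
(308, 157) [162 166 163] [ 68   6 166] [ 679. -114.   59.]
top blocks [(421.9, 54.7, 97.4, 54.6, -7.1, [243.0, 260.0]), (433.6, 238.9, 97.4, 54.8, -5.0, [170.0, 256.0]), (525.3, 329.3, 201.1, 62.3, -52.4, [136.0, 220.0]), (572.4, 128.9, 98.9, 54.0, 0.4, [213.0, 201.0]), (654.3, 233.1, 56.2, 24.7, 16.0, [173.0, 170.0])]
panels [(419.8, 52.8, 114.7, 104.3, -0.7, [243.0, 260.0]), (436.1, 239.9, 113.1, 101.8, -0.5, [175.0, 255.0]), (527.1, 338.1, 206.8, 64.0, -52.4, [136.0, 220.0]), (574.5, 132.4, 115.3, 98.8, -0.2, [214.0, 201.0]), (659.7, 239.2, 57.8, 25.3, 16.0, [173.0, 170.0]), (735.4, 87.7, 
[... 168 characters left out ...]
 0.053]
 [ 0.759 -0.008  0.09 ]]
knob 126 [[ 0.479 -0.187  0.029]
 [ 0.493 -0.169  0.042]
 [ 0.531 -0.084  0.053]] [ 0.49877084 -0.15918986  0.04085935]
side blocks [(421.1, 53.6, 98.8, 58.7, -7.6, [197.0, 206.0]), (571.6, 129.0, 98.8, 60.1, 1.0, [246.0, 182.0]), (432.1, 238.9, 98.9, 59.5, -5.5, [192.0, 167.0])]
dark62 [(483.0, -198.2, 32.9, 24.9, 88.9, [240.0, 263.0]), (36.2, -50.9, 115.0, 38.4, 35.9, [27.0, 254.0]), (570.3, -67.3, 112.9, 71.4, 88.6, [264.0, 219.0])]
box [(646.4, -101.4, 250.2, 246.5, -90.0, [297.0, 228.0])] [[ 0.529 -0.215  0.051]
 [ 0.756 -0.009  0.09 ]]
knob 235 [[ 0.476 -0.207  0.022]
 [ 0.498 -0.177  0.041]
 [ 0.53  -0.086  0.054]] [ 0.50600078 -0.16237696  0.03968353]
```

View pics/topcrop.png

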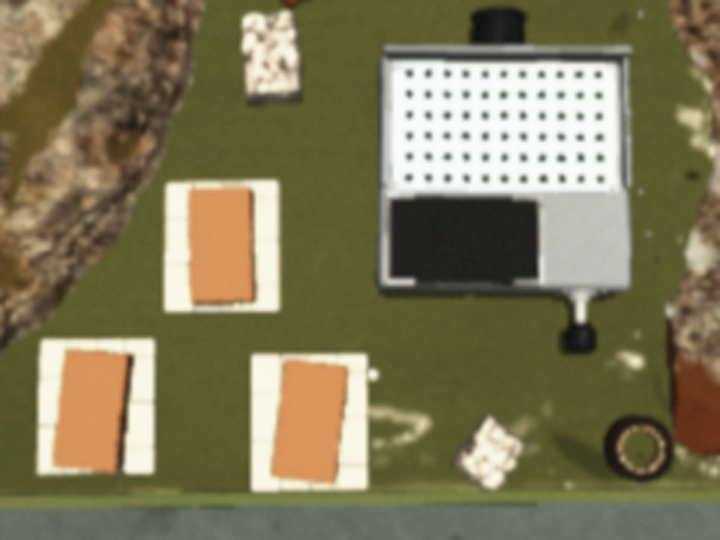

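View pics/sidecrop.png

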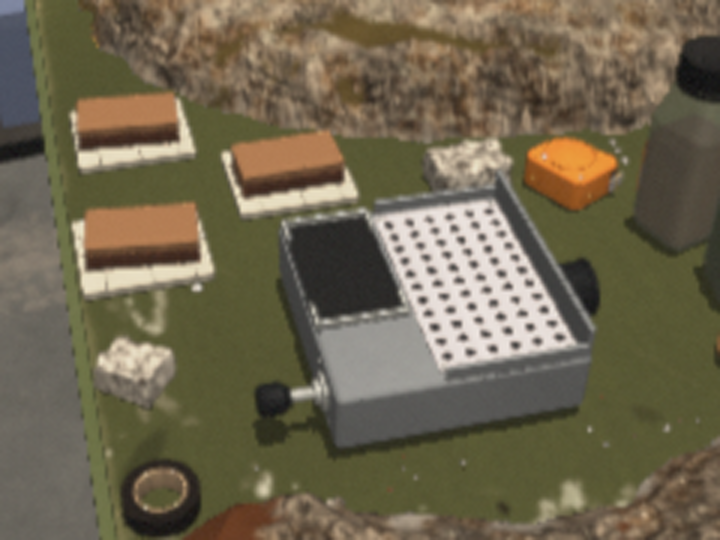

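```bash
python3 - <<'E'
from h import *
c,I,P,f=cam("top")
g=I.mean(2)
for u in (276,286,296,306):
    print(u,[(v,int(g[v,u]),*(plane(c,f,(u,v),.062)[0,:2]*1e3).round(0).astype(int),int(P[v,u,2]*1000)) for v in list(range(182,190))+list(range(208,221))])
for v in (192,200,206):
    print(v,[(u,int(g[v,u]),int(plane(c,f,(u,v),.062)[0,1]*1e3)) for u in list(range(264,274))+list(range(314,324))+list(range(345,354))])
z=P[...,2]
m=(z>.056)&(z<.07)&(P[...,0]>.5)&(P[...,0]<.76)&(P[...,1]>-.26)&(P[...,1]<.02)
print(cv2.minAreaRect((P[m][:,:2]*1000).astype(np.float32)))
s,Is,Ps,fs=cam("side"); z=Ps[...,2]
m=(z>.056)&(z<.07)&(Ps[...,0]>.5)&(Ps[...,0]<.76)&(Ps[...,1]>-.26)&(Ps[...,1]<.02)
print(cv2.minAreaRect((Ps[m][:,:2]*1000).astype(np.float32)))
for n,cc,II,PP,ff in(("top",c,I,P,f),("side",s,Is,Ps,fs)):
    V=II.max(2); k=(V<75)&(PP[...,0]<.505)&(PP[...,0]>.46)&(PP[...,1]>-.22)&(PP[...,1]<-.14)&(PP[...,2]>.02)
    v,u=np.nonzero(k); print(n,u.min(),u.max(),v.min(),v.max(),u.mean(),v.mean(),len(u)); print((plane(cc,ff,[(u.min(),v.mean()),(u.max(),v.mean()),(u.mean(),v.min()),(u.mean(),v.max()),(u.mean(),v.mean())],.038 if n=="side" else .034)*1e3).round(1).tolist())
E
```

```text
276 [(182, 241, np.int64(615), np.int64(-32), 61), (183, 227, np.int64(613), np.int64(-31), 62), (184, 205, np.int64(610), np.int64(-31), 71), (185, 163, np.int64(607), np.int64(-31), 64), (186, 87, np.int64(605), np.int64(-31), 62), (187, 38, np.int64(602), np.int64(-31), 61), (188, 33, np.int64(600), np.int64(-31), 63), (189, 32, np.int64(597), np.int64(-31), 62), (208, 32, np.int64(549), np.int64(-30), 63), (209, 34, np.int64(547), np.int64(-30), 62), (210, 35, np.int64(544), np.int64(-30), 61), (211, 36, np.int64(542), np.int64(-30), 62), (212, 95, np.int64(539), np.int64(-30), 60), (213, 174, np.int64(537), np.int64(-30), 66), (214, 176, np.int64(534), np.int64(-30), 62), (215, 105, np.int64(532), np.int64(-30), 55), (216, 53, np.int64(530), np.int64(-30), 22), (217, 42, np.int64(527), np.int64(-30), -3), (218, 42, np.int64(525), np.int64(-30), 1), (219, 59, np.int64(522), np.int64(-30), 3), (220, 72, np.int64(520), np.int64(-30), 0)]
286 [(182, 243, np.int64(615), np.int64(-57), 63), (183, 219, np.int64(612), np.int64(-57), 59), (184, 160, np.int64(610), np.int64(-57), 61), (18
[... 4077 characters left out ...]
(346, 189, -204), (347, 190, -206), (348, 188, -209), (349, 160, -211), (350, 105, -214), (351, 76, -216), (352, 74, -219), (353, 74, -221)]
((643.5001831054688, -111.6292953491211), (209.7154998779297, 225.08497619628906), 89.12921905517578)
((643.0471801757812, -111.53694915771484), (210.34274291992188, 229.08197021484375), 88.72058868408203)
top 328 338 227 236 333.03092783505156 231.81443298969072 97
[[489.6, -162.6, 34.0], [489.3, -187.9, 34.0], [501.7, -175.9, 34.0], [478.9, -174.9, 34.0], [489.5, -175.3, 34.0]]
side 235 246 257 269 240.2520325203252 263.1056910569106 123
[[475.8, -173.9, 38.0], [499.8, -179.9, 38.0], [491.4, -158.4, 38.0], [483.4, -193.9, 38.0], [487.2, -176.7, 38.0]]
```

```bash
cat >> h.py <<'E'
def go(p,yaw=None,quiet=False):
    """world target TCP mm, yaw deg of tool x (tool z down); prints shift/turn shares"""
    o,r=st()
    d=r.T@(np.array(p)/1e3-o["eef_pos"])/.4
    if yaw is None: t=np.zeros(3)
    else:
        a=np.radians(yaw); G=np.array([[np.cos(a),np.sin(a),0],[np.sin(a),-np.cos(a),0],[0,0,-1]])
        t=R.from_matrix(r.T@G).as_rotvec()/2/np.pi
    print("to",p,yaw,"->",d.round(4).tolist(),t.round(4).tolist(),"deg",(np.linalg.norm(t)*360).round(1),"q",o["q"].round(2))
E
python3 -c "
from h import *
go((450,-250,180),0); go((421,54,140),-7)"
```

```text
t 0.3 p [ 208.3 -641.9  204.1] x [ 0.9511  0.3087 -0.    ] y [ 3.087e-01 -9.511e-01 -6.000e-04] z [-2.e-04  6.e-04 -1.e+00] F [ 0.76 -0.5   0.69] w 85.5
to (450, -250, 180) 0 -> [0.8772, -0.7452, 0.0606] [-0.0001, 0.0, 0.05] deg 18.0 q [ 1.15  0.48  0.02  1.56 -0.01  1.11 -0.08]
t 0.3 p [ 208.3 -641.9  204.1] x [ 0.9511  0.3087 -0.    ] y [ 3.087e-01 -9.511e-01 -6.000e-04] z [-2.e-04  6.e-04 -1.e+00] F [ 0.76 -0.5   0.69] w 85.5
to (421, 54, 140) -7 -> [1.0428, -1.4904, 0.161] [-0.0001, 0.0, 0.0694] deg 25.0 q [ 1.15  0.48  0.02  1.56 -0.01  1.11 -0.08]
```

Call:
play_rows(motion=[[[0.5,-0.2,0.03],[0,0,0.025]],[[0.877,-0.745,0.06],[0,0,0.05]],[[0.877,-0.745,0.06],[0,0,0.05]],[[0.877,-0.745,0.06],[0,0,0.05]],[[0.877,-0.745,0.06],[0,0,0.05]],[[0.877,-0.745,0.06],[0,0,0.05]],[[0.877,-0.745,0.06],[0,0,0.05]],[[0.877,-0.745,0.06],[0,0,0.05]]])

```text
t: 1.1
eef_pos: [0.4193, -0.304, 0.1838]
tool_rot: [-0.0, 1.0, -0.0, 0.0]
contact_force: [0.5, -0.3, 0.0]
gripper_width: 1.001
```

```bash
python3 -c "
from h import *
go((421,54,80),-7.3)"
```

```text
t 1.1 p [ 419.3 -304.   183.8] x [ 1.e+00 -6.e-04  4.e-04] y [-6.e-04 -1.e+00 -1.e-04] z [ 4.e-04  1.e-04 -1.e+00] F [ 0.46 -0.28  0.03] w 85.5
to (421, 54, 80) -7.3 -> [0.0036, -0.8949, 0.2595] [-0.0, -0.0001, 0.0202] deg 7.3 q [ 0.57  0.25 -0.08  1.95  0.02  0.95 -1.09]
```

Call:
play_rows(motion=[[[0.003,-0.3,0.05],[0,0,0.01]],[[0.003,-0.895,0.1],[0,0,0.02]],[[0.003,-0.895,0.15],[0,0,0.02]],[[0.003,-0.895,0.2],[0,0,0.02]],[[0.003,-0.895,0.26],[0,0,0.02]],[[0.003,-0.895,0.26],[0,0,0.02]],[[0.003,-0.895,0.26],[0,0,0.02]],[[0.003,-0.895,0.26],[0,0,0.02]]], fingers=78, grip_force=60)

```text
t: 1.9
eef_pos: [0.42, 0.0577, 0.0789]
tool_rot: [-0.001, 0.998, -0.061, -0.0]
contact_force: [0.0, 0.3, -0.5]
gripper_width: 0.913
```

```bash
python3 -c "
from h import *
go((421,54,8),-7.3)"
```

```text
t 1.9 p [420.   57.7  78.9] x [ 9.925e-01 -1.220e-01 -2.000e-04] y [-0.122  -0.9925 -0.0012] z [-1.0e-04  1.2e-03 -1.0e+00] F [ 0.02  0.29 -0.51] w 77.9
to (421, 54, 8) -7.3 -> [0.0037, 0.0092, 0.1773] [-0.0002, 0.0, 0.0008] deg 0.3 q [-0.01  0.27 -0.31  2.23  0.13  0.66 -2.11]
```

Call:
play_rows(motion=[[[0.003,0.009,0.05],[0,0,0]],[[0.003,0.009,0.1],[0,0,0]],[[0.003,0.009,0.14],[0,0,0]],[[0.003,0.009,0.165],[0,0,0]],[[0.003,0.009,0.177],[0,0,0]],[[0.003,0.009,0.177],[0,0,0]]])

```text
t: 2.5
eef_pos: [0.4207, 0.0541, 0.0079]
tool_rot: [-0.001, 0.998, -0.061, -0.0]
contact_force: [-0.5, 0.4, -0.4]
gripper_width: 0.911
```

```bash
python3 -c "
from h import *
go((421,54,8),-7.3)
c,I,P,f=cam('side'); cv2.imwrite('pics/s1.png',cv2.resize(I[80:280,120:330],None,fx=3,fy=3,interpolation=cv2.INTER_CUBIC)[:,:,::-1])"
```

```text
t 2.5 p [420.7  54.1   7.9] x [ 9.925e-01 -1.221e-01 -7.000e-04] y [-0.1221 -0.9925 -0.0011] z [-6.0e-04  1.2e-03 -1.0e+00] F [-0.48  0.4  -0.42] w 77.8
to (421, 54, 8) -7.3 -> [0.0007, 0.0001, -0.0001] [-0.0002, 0.0001, 0.0008] deg 0.3 q [-0.05  0.41 -0.26  2.27  0.22  0.48 -2.18]
```

View pics/s1.png

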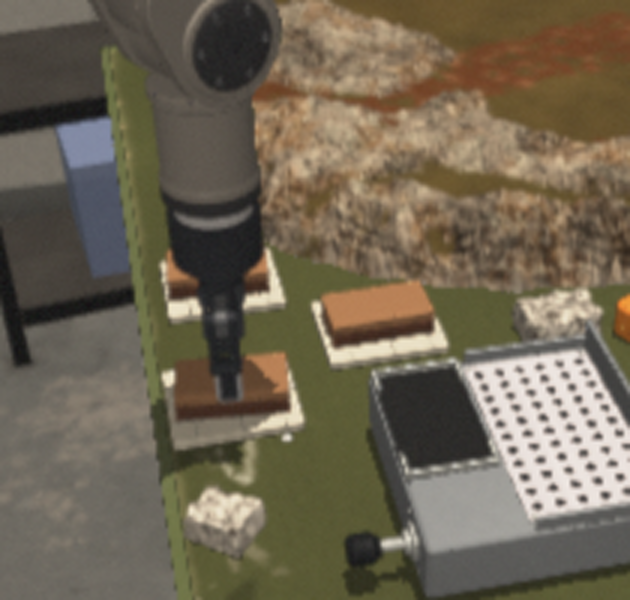

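The picture shows the fingers straddling block b, with the near fingertip at about (230,400), halfway down the block. I close on it.

Call:
play_rows(motion=[[[0,0,0],[0,0,0]],[[0,0,0],[0,0,0]],[[0,0,0],[0,0,0]],[[0,0,0],[0,0,0]],[[0,0,0],[0,0,0]],[[0,0,0],[0,0,0]]], fingers=45)

```text
t: 3.15
eef_pos: [0.4211, 0.0541, 0.0084]
tool_rot: [-0.001, 0.998, -0.061, 0.0]
contact_force: [-0.6, 0.6, -0.0]
gripper_width: 0.527
```

```bash
python3 -c "
from h import *
st();go((421,54,6),-7.3)"
```

```text
t 3.15 p [421.1  54.1   8.4] x [ 9.925e-01 -1.221e-01  2.000e-04] y [-0.1221 -0.9925 -0.0013] z [ 3.0e-04  1.3e-03 -1.0e+00] F [-0.62  0.64 -0.02] w 45.0
t 3.15 p [421.1  54.1   8.4] x [ 9.925e-01 -1.221e-01  2.000e-04] y [-0.1221 -0.9925 -0.0013] z [ 3.0e-04  1.3e-03 -1.0e+00] F [-0.62  0.64 -0.02] w 45.0
to (421, 54, 6) -7.3 -> [-0.0001, 0.0003, 0.0061] [-0.0002, -0.0, 0.0008] deg 0.3 q [-0.05  0.41 -0.26  2.27  0.22  0.48 -2.18]
```

```bash
python3 -c "
from h import *
st()
for n in ('side','top'):
  c,I,P,f=cam(n); cv2.imwrite(f'pics/{n}2.png',cv2.resize(I[130:260,120:280] if n=='side' else I[180:330,130:330],None,fx=4,fy=4,interpolation=cv2.INTER_CUBIC)[:,:,::-1])"
```

```text
t 3.15 p [421.1  54.1   8.4] x [ 9.925e-01 -1.221e-01  2.000e-04] y [-0.1221 -0.9925 -0.0013] z [ 3.0e-04  1.3e-03 -1.0e+00] F [-0.62  0.64 -0.02] w 45.0
```

View pics/side2.png

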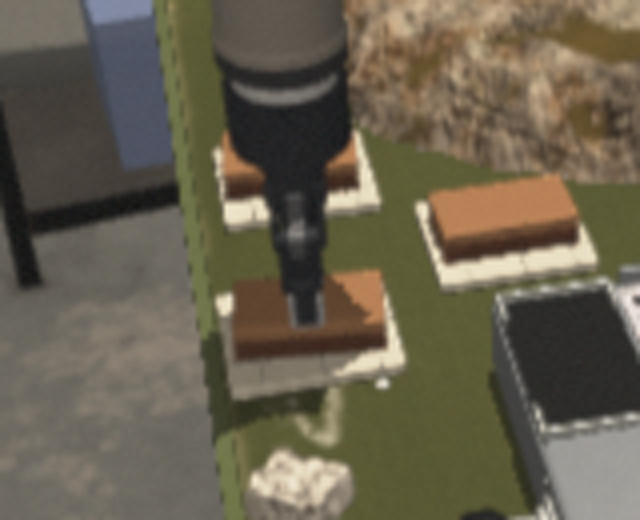

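View pics/top2.png

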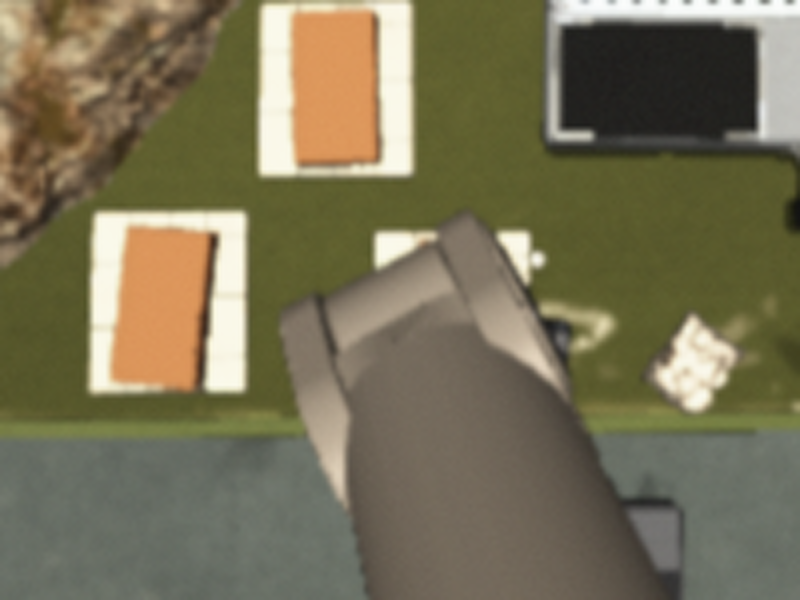

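```bash
python3 -c "
from h import *
st()
c,I,P,f=cam('side')
u0=120+310//4
for u in (u0-3,u0,u0+3):
  for v in range(190,224,2): print(u,v,I[v,u],(P[v,u]*1e3).round(0))
"
```

```text
t 3.25 p [421.   54.1   8.4] x [ 0.9925 -0.122   0.    ] y [-0.122  -0.9925 -0.0013] z [ 2.0e-04  1.3e-03 -1.0e+00] F [ 0.62 -0.04 -0.63] w 45.2
194 190 [78 75 75] [414. -11. 136.]
194 192 [56 56 55] [413. -14. 132.]
194 194 [47 47 47] [413.  -9. 122.]
194 196 [33 34 35] [413.  -5. 113.]
194 198 [33 32 33] [412.  -5. 107.]
194 200 [39 40 42] [412.   5.  93.]
194 202 [37 36 37] [412.   0.  91.]
194 204 [44 44 45] [412.  20.  69.]
194 206 [46 46 46] [412.  20.  62.]
194 208 [53 51 52] [411.  20.  56.]
194 210 [65 62 59] [411.  20.  50.]
194 212 [103  83  67] [411.  26.  38.]
194 214 [86 60 44] [410.  30.  28.]
194 216 [64 40 31] [410.  28.  23.]
194 218 [77 60 51] [409.  30.  14.]
194 220 [124 115 101] [408.  25.  12.]
194 222 [124 115 100] [407.  20.  10.]
197 190 [43 43 45] [421. -13. 135.]
197 192 [32 33 37] [420. -14. 131.]
197 194 [34 34 35] [420. -11. 123.]
197 196 [34 34 36] [420.  -9. 115.]
197 198 [31 33 33] [419.  -5. 106.]
197 200 [39 38 39] [420.   4.  93.]
197 202 [35 36 37] [419.  -2.  91.]
197 204 [35 35 37] [420.  17.  70.]
197 206 [35 37 39] [419.  19.  62.]
197 208 [3
[... 216 characters left out ...]
 [126 117 102] [416.  22.  13.]
197 222 [127 119 102] [415.  19.   8.]
200 190 [39 40 39] [431.  22. 109.]
200 192 [54 54 40] [430.  23. 102.]
200 194 [60 60 41] [441. 147.   1.]
200 196 [62 61 44] [434.  75.  49.]
200 198 [45 42 38] [429.  18.  87.]
200 200 [58 54 54] [427.   3.  92.]
200 202 [70 56 47] [426.   0.  88.]
200 204 [95 85 79] [428.  24.  63.]
200 206 [104  96  90] [427.  22.  58.]
200 208 [104  99  96] [427.  24.  50.]
200 210 [104  97  91] [426.  25.  43.]
200 212 [103  76  57] [426.  30.  31.]
200 214 [77 52 38] [426.  29.  26.]
200 216 [63 40 29] [425.  27.  21.]
200 218 [76 65 56] [425.  31.  11.]
200 220 [116 109  95] [424.  22.  11.]
200 222 [122 114 101] [423.  15.  11.]
```

The depth reading puts the fingertips at z≈45 mm, above the block, although the reported TCP z is 8. That is about 30 mm higher than the TCP suggests, so the fingers closed over the block without touching it. I'll reopen, go lower in steps and check the tip height in depth.

Call:
play_rows(motion=[[[0,0,0],[0,0,0]],[[0,0,0],[0,0,0]],[[0,0,0],[0,0,0]],[[0,0,0],[0,0,0]],[[0,0,0.03],[0,0,0]],[[0,0,0.05],[0,0,0]],[[0,0,0.05],[0,0,0]]], fingers=78)

```text
t: 4.0
eef_pos: [0.4198, 0.054, -0.0131]
tool_rot: [-0.0, 0.998, -0.061, -0.001]
contact_force: [-0.3, -0.2, -0.8]
gripper_width: 0.919
```

```bash
python3 -c "
from h import *
go((421,54,-23),-7.3)
c,I,P,f=cam('side'); cv2.imwrite('pics/s3.png',cv2.resize(I[150:250,150:250],None,fx=6,fy=6,interpolation=cv2.INTER_CUBIC)[:,:,::-1])
for u in (194,197,199):
  print(u,[(v,*(P[v,u]*1e3).round(0).astype(int).tolist()) for v in range(202,226)])
"
```

```text
t 4.0 p [419.8  54.  -13.1] x [ 0.9926 -0.1218 -0.0026] y [-1.218e-01 -9.926e-01 -4.000e-04] z [-2.5e-03  7.0e-04 -1.0e+00] F [-0.32 -0.22 -0.82] w 78.5
to (421, 54, -23) -7.3 -> [0.003, -0.0004, 0.0249] [-0.0001, 0.0004, 0.0008] deg 0.3 q [-0.07  0.46 -0.24  2.28  0.25  0.43 -2.2 ]
194 [(202, 411, -14, 102), (203, 410, -16, 100), (204, 410, -16, 98), (205, 411, 8, 75), (206, 411, 2, 77), (207, 410, -6, 80), (208, 409, -14, 84), (209, 409, -12, 79), (210, 408, -16, 79), (211, 408, -15, 75), (212, 409, 5, 56), (213, 409, 0, 56), (214, 408, 2, 51), (215, 408, 2, 48), (216, 408, 3, 44), (217, 408, 2, 42), (218, 407, 3, 37), (219, 407, 6, 31), (220, 407, 10, 25), (221, 408, 24, 10), (222, 407, 19, 11), (223, 407, 15, 11), (224, 406, 11, 10), (225, 406, 8, 10)]
197 [(202, 417, -17, 103), (203, 417, -17, 100), (204, 417, -15, 96), (205, 356, -797, 718), (206, 418, -1, 78), (207, 417, -8, 80), (208, 416, -12, 81), (209, 416, -17, 82), (210, 416, -15, 77), (211, 415, -18, 76), (212, 416, 0, 58), (213, 416, -1, 56), (214, 416, 3, 49), (215, 416, 2, 46), (216, 415, 2, 44), (217, 415, 4, 39), (218, 415, 2, 36), (219, 415, 2, 34), (220, 416, 25, 10), (221, 416, 24, 8), (222, 415, 18, 10), (223, 414, 12, 11), (224, 414, 9, 11), (225, 414, 9, 7)]
199 [(202, 422, -16, 101), (203, 422, -18, 100), (204, 422, -15, 95), (205, 422, -17, 93), (206, 422, -13, 87), (207, 421, -19, 89), (208, 421, -16, 83), (209, 421, -17, 80), (210, 420, -16, 76), (211, 420, -18, 75), (212, 422, 10, 49), (213, 422, 7, 48), (214, 421, 8, 44), (215, 421, 8, 40), (216, 421, 8, 37), (217, 420, 3, 39), (218, 420, 0, 37), (219, 420, 2, 33), (220, 421, 22, 12), (221, 421, 20, 10), (222, 420, 18, 8), (223, 419, 10, 12), (224, 419, 12, 7), (225, 418, 6, 8)]
```

View pics/s3.png

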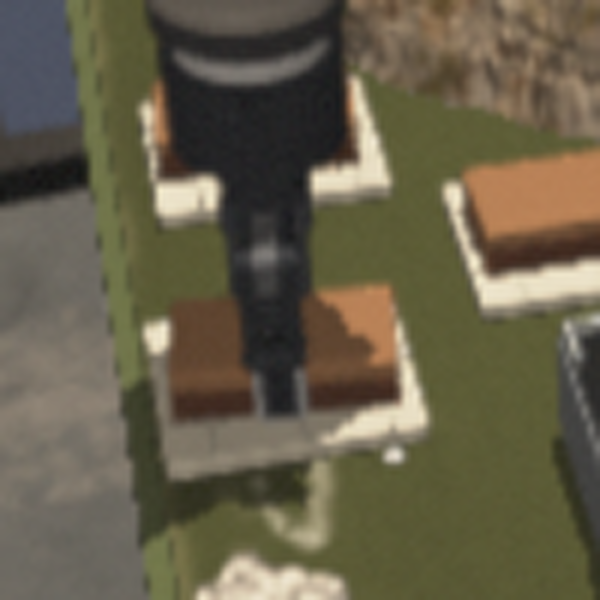

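The finger now reaches down to z≈32 on the near side of the block, so the tip sits about 45 mm above the reported TCP at this opening. I go 11 mm lower and close.

Call:
play_rows(motion=[[[0.002,0,0.015],[0,0,0]],[[0.003,0,0.027],[0,0,0]],[[0.003,0,0.027],[0,0,0]]])

```text
t: 4.35
eef_pos: [0.4209, 0.0539, -0.024]
tool_rot: [-0.0, 0.998, -0.061, -0.002]
contact_force: [-0.7, 0.2, -0.2]
gripper_width: 0.915
```

Call:
play_rows(motion=[[[0,0,0],[0,0,0]],[[0,0,0],[0,0,0]],[[0,0,0],[0,0,0]],[[0,0,0],[0,0,0]],[[0,0,0],[0,0,0]]], fingers=45)

```text
t: 4.85
eef_pos: [0.4228, 0.055, -0.0211]
tool_rot: [-0.001, 0.998, -0.061, 0.001]
contact_force: [-9.2, 1.7, 45.3]
gripper_width: 0.648
```

```bash
python3 -c "
from h import *
go((421,54,-23),-7.3)
c,I,P,f=cam('side'); cv2.imwrite('pics/s4.png',cv2.resize(I[150:250,150:250],None,fx=6,fy=6,interpolation=cv2.INTER_CUBIC)[:,:,::-1])
"
```

```text
t 4.85 p [422.8  55.  -21.1] x [ 0.9926 -0.1211  0.001 ] y [-0.1211 -0.9926 -0.0012] z [ 0.0012  0.0011 -1.    ] F [-9.17  1.72 45.31] w 55.4
to (421, 54, -23) -7.3 -> [-0.0042, 0.0031, 0.0049] [-0.0002, -0.0002, 0.001] deg 0.4 q [-0.08  0.47 -0.23  2.28  0.26  0.41 -2.21]
```

View pics/s4.png

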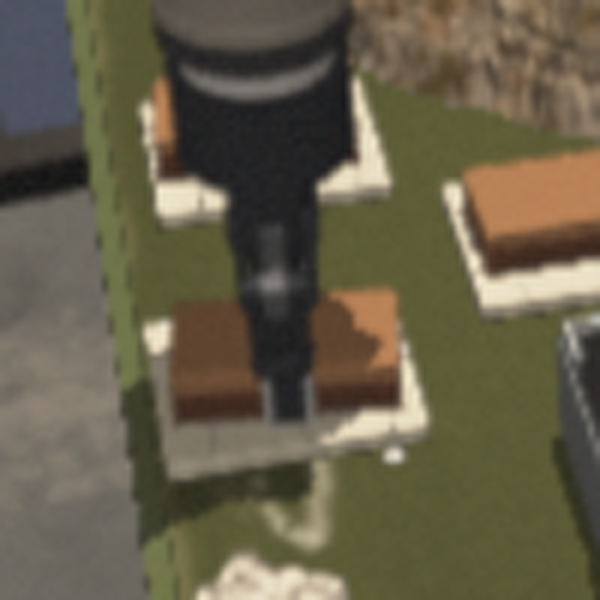

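Call:
play_rows(motion=[[[-0.004,0.002,-0.01],[0,0,0]],[[-0.004,0.002,-0.03],[0,0,0]],[[-0.004,0.002,-0.05],[0,0,0]],[[-0.004,0.002,-0.05],[0,0,0]],[[-0.004,0.002,-0.05],[0,0,0]]])

```text
t: 5.4
eef_pos: [0.4212, 0.0542, -0.0011]
tool_rot: [-0.001, 0.998, -0.061, 0.001]
contact_force: [0.5, -0.8, -2.7]
gripper_width: 0.65
```

```bash
python3 -c "
from h import *
st()
c,I,P,f=cam('side'); cv2.imwrite('pics/s5.png',cv2.resize(I[150:250,150:250],None,fx=6,fy=6,interpolation=cv2.INTER_CUBIC)[:,:,::-1])
for u in (180,194,196,198,210):
  print(u,[(v,*(P[v,u]*1e3).round(0).astype(int).tolist()) for v in range(206,226)])
"
```

```text
t 5.4 p [421.2  54.2  -1.1] x [ 0.9926 -0.1215  0.0011] y [-0.1215 -0.9926 -0.0013] z [ 0.0013  0.0012 -1.    ] F [ 0.48 -0.75 -2.66] w 55.5
180 [(206, 378, 37, 56), (207, 377, 32, 57), (208, 377, 34, 52), (209, 376, 31, 51), (210, 376, 33, 46), (211, 376, 33, 43), (212, 375, 32, 41), (213, 375, 32, 37), (214, 375, 34, 32), (215, 374, 30, 32), (216, 375, 52, 11), (217, 374, 48, 10), (218, 374, 46, 9), (219, 373, 38, 12), (220, 373, 38, 9), (221, 372, 34, 9), (222, 372, 26, 12), (223, 372, 24, 10), (224, 371, 22, 8), (225, 371, 17, 9)]
194 [(206, 410, -2, 80), (207, 410, -4, 79), (208, 411, 15, 60), (209, 411, 13, 59), (210, 410, 15, 54), (211, 410, 12, 53), (212, 410, 16, 47), (213, 410, 15, 44), (214, 409, 14, 41), (215, 410, 23, 31), (216, 411, 42, 11), (217, 410, 39, 10), (218, 409, 34, 11), (219, 409, 28, 13), (220, 408, 26, 12), (221, 408, 25, 8), (222, 407, 18, 11), (223, 407, 14, 11), (224, 406, 11, 11), (225, 406, 7, 11)]
196 [(206, 415, -6, 82), (207, 416, 17, 61), (208, 416, 12, 62), (209, 415, 11, 59), (210, 415, 14, 54), (211, 415, 13, 51), (212, 415, 18, 43), (213, 415, 
[... 343 characters left out ...]
11, 55), (211, 420, 11, 52), (212, 420, 13, 46), (213, 419, 10, 46), (214, 419, 15, 38), (215, 419, 18, 33), (216, 421, 40, 11), (217, 420, 35, 12), (218, 420, 34, 9), (219, 419, 32, 8), (220, 418, 21, 13), (221, 418, 19, 11), (222, 417, 16, 11), (223, 417, 14, 9), (224, 416, 6, 13), (225, 416, 8, 7)]
210 [(206, 453, 23, 52), (207, 453, 25, 47), (208, 452, 22, 46), (209, 452, 22, 43), (210, 452, 21, 40), (211, 452, 23, 36), (212, 451, 20, 34), (213, 454, 43, 12), (214, 453, 39, 12), (215, 452, 37, 10), (216, 452, 34, 9), (217, 451, 28, 11), (218, 450, 24, 11), (219, 450, 20, 11), (220, 449, 17, 10), (221, 449, 14, 10), (222, 448, 11, 9), (223, 448, 8, 8), (224, 448, 11, 2), (225, 447, 8, 1)]
```

View pics/s5.png

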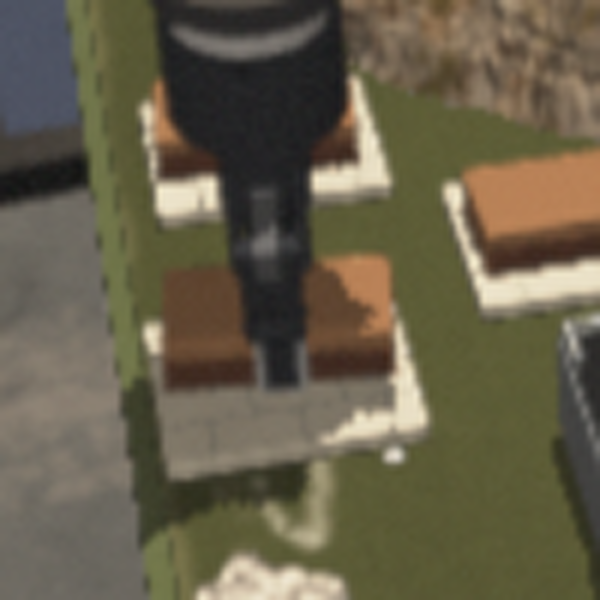

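The block is lifted cleanly, with its bottom at z≈30 and the fingertips about 7 mm above that. Now I press it down and drag it along x.

Call:
play_rows(motion=[[[0,0,0.03],[0,0,0]],[[0,0,0.048],[0,0,0]],[[0,0,0.053],[0,0,0]],[[0,0,0.053],[0,0,0]],[[0.008,0,0.053],[0,0,0]],[[0.016,0,0.053],[0,0,0]],[[0.024,0,0.053],[0,0,0]],[[0.032,0,0.053],[0,0,0]]])

```text
t: 6.25
eef_pos: [0.4207, 0.0537, -0.0211]
tool_rot: [0.003, 0.998, -0.058, -0.01]
contact_force: [-51.2, 9.7, 94.9]
gripper_width: 0.643
```

```bash
python3 -c "
from h import *
o,r=st(); print(r.T@o['contact_force'])"
```

```text
t 6.25 p [420.7  53.7 -21.1] x [ 0.9931 -0.1155 -0.0192] y [-0.1154 -0.9933  0.0063] z [-0.0198 -0.004  -0.9998] F [-51.23   9.65  94.89] w 54.9
[-53.81510977  -3.08343154 -93.89653534]
```

The tangential-to-normal ratio is already 0.57 and the block hasn't slid, well above the worn value. The press is too hard, so I back off at once.

Call:
play_rows(motion=[[[0,0,-0.005],[0,0,0]],[[0,0,-0.015],[0,0,0]],[[0,0,-0.03],[0,0,0]],[[0,0,-0.04],[0,0,0]],[[0,0,-0.04],[0,0,0]]])

```text
t: 6.75
eef_pos: [0.4221, 0.0536, -0.0048]
tool_rot: [0.002, 0.998, -0.058, -0.009]
contact_force: [0.9, 0.2, -4.3]
gripper_width: 0.644
```

```bash
python3 -c "
from h import *
go((421,54,-19),-7.0)
c,I,P,f=cam('side'); cv2.imwrite('pics/s6.png',cv2.resize(I[150:250,150:250],None,fx=6,fy=6,interpolation=cv2.INTER_CUBIC)[:,:,::-1])
"
```

```text
t 6.75 p [422.1  53.6  -4.8] x [ 0.993  -0.1164 -0.0177] y [-0.1163 -0.9932  0.0058] z [-0.0183 -0.0037 -0.9998] F [ 0.91  0.23 -4.3 ] w 55.0
to (421, 54, -19) -7.0 -> [-0.0023, -0.001, 0.0356] [0.0009, 0.0028, 0.0009] deg 1.1 q [-0.06  0.45 -0.25  2.26  0.23  0.48 -2.18]
```

View pics/s6.png

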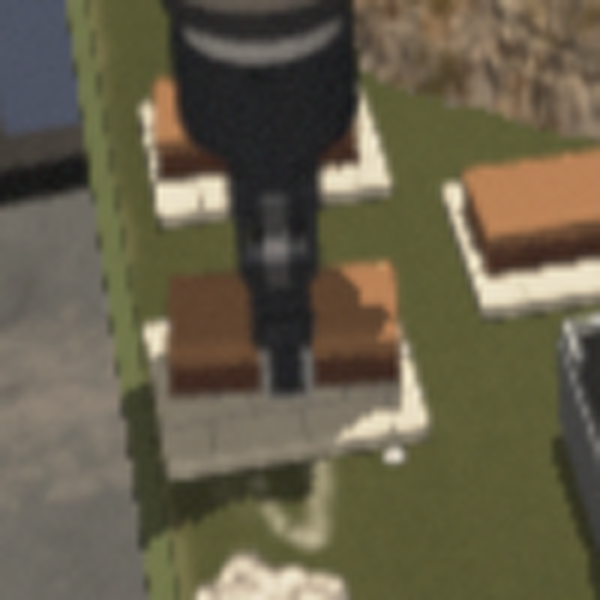

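Call:
play_rows(motion=[[[-0.002,0,0.015],[0.001,0.003,0]],[[-0.002,0,0.03],[0.001,0.003,0]],[[-0.002,0,0.038],[0.001,0.003,0]],[[-0.002,0,0.038],[0.001,0.003,0]],[[-0.002,0,0.038],[0.001,0.003,0]]])

```text
t: 7.3
eef_pos: [0.4209, 0.0537, -0.0204]
tool_rot: [-0.0, 0.998, -0.058, 0.0]
contact_force: [0.0, -1.4, -2.3]
gripper_width: 0.643
```

```bash
python3 -c "
from h import *
go((421,54,-20.5),-7.0)
"
```

```text
t 7.3 p [420.9  53.7 -20.4] x [ 9.932e-01 -1.162e-01  3.000e-04] y [-1.162e-01 -9.932e-01 -2.000e-04] z [ 3.e-04  2.e-04 -1.e+00] F [ 0.01 -1.44 -2.34] w 54.9
to (421, 54, -20.5) -7.0 -> [0.0002, -0.0009, 0.0002] [-0.0, -0.0, 0.0009] deg 0.3 q [-0.08  0.47 -0.23  2.28  0.26  0.41 -2.21]
```

Call:
play_rows(motion=[[[0,0,0.002],[0,0,0]],[[0,0,0.003],[0,0,0]],[[0,0,0.003],[0,0,0]]])

```text
t: 7.6
eef_pos: [0.421, 0.0537, -0.0208]
tool_rot: [0.0, 0.998, -0.058, 0.0]
contact_force: [-3.2, -0.4, 15.8]
gripper_width: 0.649
```

Call:
play_rows(motion=[[[0.005,0,0.002],[0,0,0]],[[0.01,0,0.002],[0,0,0]],[[0.015,0,0.002],[0,0,0]],[[0.02,0,0.002],[0,0,0]]])

```text
t: 8.0
eef_pos: [0.4211, 0.0534, -0.021]
tool_rot: [0.002, 0.998, -0.056, -0.006]
contact_force: [-30.4, 5.5, 53.8]
gripper_width: 0.646
```

```bash
python3 -c "
from h import *
go((421,54,-10),-7.0)
"
```

```text
t 8.0 p [421.1  53.4 -21. ] x [ 0.9936 -0.1126 -0.0116] y [-0.1125 -0.9936  0.0045] z [-0.0121 -0.0031 -0.9999] F [-30.35   5.55  53.84] w 55.2
to (421, 54, -10) -7.0 -> [-0.0007, -0.0013, -0.0274] [0.0007, 0.0018, 0.0015] deg 0.9 q [-0.08  0.48 -0.23  2.27  0.26  0.43 -2.2 ]
```

Call:
play_rows(motion=[[[0,-0.001,-0.005],[0.001,0.002,0.001]],[[0,-0.001,-0.005],[0.001,0.002,0.001]],[[0,-0.001,0.001],[0.001,0.002,0.001]],[[0,-0.001,0.001],[0.001,0.002,0.001]]])

```text
t: 8.4
eef_pos: [0.422, 0.0538, -0.0208]
tool_rot: [-0.001, 0.998, -0.06, 0.001]
contact_force: [-4.4, -0.1, 16.7]
gripper_width: 0.644
```

Call:
play_rows(motion=[[[0,0,0],[0,0,0]],[[0,0,0],[0,0,0]],[[0,0,0],[0,0,0]],[[0,0,-0.05],[0,0,0]],[[0,0,-0.15],[0,0,0]],[[0,0,-0.25],[0,0,0]],[[0,0,-0.25],[0,0,0]]], fingers=78)

```text
t: 9.1
eef_pos: [0.4254, 0.0544, 0.0833]
tool_rot: [-0.002, 0.998, -0.06, 0.005]
contact_force: [1.8, -0.9, 0.2]
gripper_width: 0.916
```

```bash
python3 -c "
from h import *
go((433,239,60),-5.3); go((572,129,60),0.5)
"
```

```text
t 9.1 p [425.4  54.4  83.3] x [ 0.9928 -0.1197  0.0097] y [-0.1197 -0.9928 -0.0038] z [ 0.01    0.0026 -0.9999] F [ 1.82 -0.89  0.19] w 78.2
to (433, 239, 60) -5.3 -> [-0.037, -0.4604, 0.0596] [-0.0006, -0.0015, -0.0044] deg 1.7 q [ 0.01  0.27 -0.32  2.22  0.14  0.66 -2.1 ]
t 9.1 p [425.4  54.4  83.3] x [ 0.9928 -0.1197  0.0097] y [-0.1197 -0.9928 -0.0038] z [ 0.01    0.0026 -0.9999] F [ 1.82 -0.89  0.19] w 78.2
to (572, 129, 60) 0.5 -> [0.341, -0.2289, 0.0623] [-0.0005, -0.0016, -0.0205] deg 7.4 q [ 0.01  0.27 -0.32  2.22  0.14  0.66 -2.1 ]
```

Call:
play_rows(motion=[[[-0.01,-0.12,0.03],[-0.001,-0.001,-0.002]],[[-0.02,-0.24,0.06],[-0.001,-0.001,-0.004]],[[-0.03,-0.36,0.1],[-0.001,-0.001,-0.004]],[[-0.037,-0.46,0.13],[-0.001,-0.001,-0.004]],[[-0.037,-0.46,0.13],[-0.001,-0.001,-0.004]],[[-0.037,-0.46,0.13],[-0.001,-0.001,-0.004]]])

```text
t: 9.7
eef_pos: [0.4324, 0.2394, 0.0308]
tool_rot: [0.002, 0.999, -0.046, 0.001]
contact_force: [0.1, -0.2, -0.3]
gripper_width: 0.912
```

```bash
python3 -c "
from h import *
go((433,239,-21),-5.3)
"
```

```text
t 9.7 p [432.4 239.4  30.8] x [ 0.9957 -0.0925  0.0017] y [-0.0925 -0.9957  0.0036] z [ 0.0014 -0.0038 -1.    ] F [ 0.14 -0.16 -0.25] w 77.9
to (433, 239, -21) -5.3 -> [0.0013, 0.0005, 0.1294] [0.0006, -0.0003, -0.0] deg 0.2 q [-0.36  0.46 -0.33  2.1   0.26  0.62 -2.53]
```

Call:
play_rows(motion=[[[0.001,0,0.05],[0,0,0]],[[0.001,0,0.1],[0,0,0]],[[0.001,0,0.12],[0,0,0]],[[0.001,0,0.13],[0,0,0]],[[0.001,0,0.13],[0,0,0]]])

```text
t: 10.2
eef_pos: [0.433, 0.2384, -0.0213]
tool_rot: [0.002, 0.999, -0.047, 0.001]
contact_force: [0.7, 0.2, -0.4]
gripper_width: 0.916
```

Call:
play_rows(motion=[[[0,0,0],[0,0,0]],[[0,0,0],[0,0,0]],[[0,0,0],[0,0,0]],[[0,0,0],[0,0,0]],[[0,0,0],[0,0,0]]], fingers=45)

```text
t: 10.7
eef_pos: [0.4342, 0.2395, -0.0199]
tool_rot: [0.001, 0.999, -0.047, 0.002]
contact_force: [-1.0, 0.6, 5.2]
gripper_width: 0.649
```

```bash
python3 -c "
from h import *
st()
"
```

```text
t 10.7 p [434.2 239.5 -19.9] x [ 0.9956 -0.0935  0.0039] y [-0.0935 -0.9956  0.0019] z [ 0.0037 -0.0022 -1.    ] F [-1.    0.62  5.24] w 55.4
```

Call:
play_rows(motion=[[[0,0,0.002],[0,0,0]],[[0,0,0.002],[0,0,0]],[[0.005,0,0.002],[0,0,0]],[[0.01,0,0.002],[0,0,0]],[[0.015,0,0.002],[0,0,0]],[[0.02,0,0.002],[0,0,0]]])

```text
t: 11.3
eef_pos: [0.4378, 0.2394, -0.0199]
tool_rot: [0.002, 0.999, -0.045, -0.001]
contact_force: [-15.5, -0.3, 21.2]
gripper_width: 0.643
```

```bash
python3 -c "
from h import *
o,r=st();print(r.T@o['contact_force'])
"
```

```text
t 11.3 p [437.8 239.4 -19.9] x [ 0.9959 -0.0902 -0.0011] y [-0.0902 -0.9959  0.0039] z [-0.0014 -0.0038 -1.    ] F [-15.49  -0.3   21.16] w 54.9
[-15.42173228   1.77435024 -21.14071825]
```

Call:
play_rows(motion=[[[0.015,0,0.001],[0,0,0]],[[0.025,0,0.001],[0,0,0]],[[0.035,0,0.001],[0,0,0]]])

```text
t: 11.6
eef_pos: [0.4455, 0.2387, -0.0199]
tool_rot: [0.003, 0.999, -0.043, -0.005]
contact_force: [-28.5, 0.0, 29.2]
gripper_width: 0.648
```

```bash
python3 -c "
from h import *
o,r=st();print(r.T@o['contact_force'])
c,I,P,f=cam('side'); cv2.imwrite('pics/s7.png',cv2.resize(I[120:220,140:260],None,fx=6,fy=6,interpolation=cv2.INTER_CUBIC)[:,:,::-1])
"
```

```text
t 11.6 p [445.5 238.7 -19.9] x [ 0.9962 -0.0862 -0.0092] y [-0.0862 -0.9963  0.0072] z [-0.0098 -0.0063 -0.9999] F [-2.852e+01  1.000e-02  2.919e+01] w 55.4
[-28.68289476   2.65467079 -28.91279078]
```

View pics/s7.png

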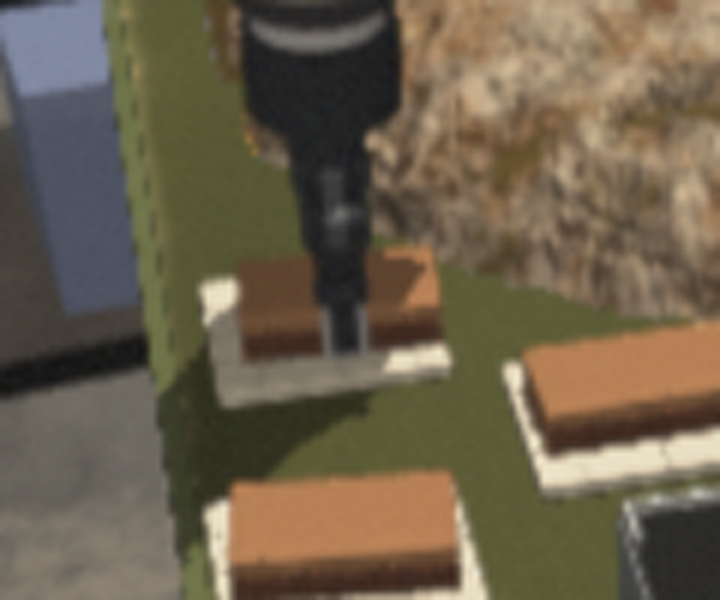

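The block on a slid about 12 mm at a ratio of 0.89. The block on b never slid and still showed 0.55, which shouldn't be possible if it's worn. The fingertips may be rubbing the panel, so I regrip block a higher and test again, dragging back along -x.

Call:
play_rows(motion=[[[0,0,-0.004],[0.001,0.001,0.002]],[[0,0,-0.002],[0.001,0.001,0.002]],[[0,0,-0.002],[0.001,0.001,0.002]]])

```text
t: 11.95
eef_pos: [0.4453, 0.2382, -0.0193]
tool_rot: [0.001, 0.999, -0.049, -0.002]
contact_force: [-4.4, 0.1, -1.8]
gripper_width: 0.647
```

Call:
play_rows(motion=[[[0,0,0],[0,0,0]],[[0,0,0],[0,0,0]],[[0,0,0],[0,0,0]],[[0,0,-0.018],[0,0,0]],[[0,0,-0.018],[0,0,0]]], fingers=70)

```text
t: 12.45
eef_pos: [0.4461, 0.2386, -0.0112]
tool_rot: [0.0, 0.999, -0.049, -0.001]
contact_force: [-0.3, 0.2, 0.7]
gripper_width: 0.819
```

Call:
play_rows(motion=[[[0,0,0],[0,0,0]],[[0,0,0],[0,0,0]],[[0,0,0],[0,0,0]],[[0,0,0],[0,0,0]],[[0,0,0],[0,0,0]]], fingers=45)

```text
t: 12.95
eef_pos: [0.4465, 0.2387, -0.0104]
tool_rot: [0.0, 0.999, -0.049, -0.001]
contact_force: [-2.6, -1.6, 8.4]
gripper_width: 0.641
```

```bash
python3 -c "
from h import *
go((433,239,-13),-4.9)
"
```

```text
t 12.95 p [446.5 238.7 -10.4] x [ 0.9951 -0.0987 -0.0012] y [-9.870e-02 -9.951e-01  6.000e-04] z [-1.2e-03 -5.0e-04 -1.0e+00] F [-2.58 -1.56  8.37] w 54.8
to (433, 239, -13) -4.9 -> [-0.0337, 0.0026, 0.0064] [0.0001, 0.0002, -0.0021] deg 0.8 q [-0.37  0.54 -0.3   2.09  0.3   0.55 -2.55]
```

Call:
play_rows(motion=[[[0,0,0.002],[0,0,0]],[[0,0,0.002],[0,0,0]],[[-0.01,0,0.002],[0,0,0]],[[-0.02,0,0.002],[0,0,0]],[[-0.03,0,0.002],[0,0,0]]])

```text
t: 13.45
eef_pos: [0.4365, 0.2405, -0.0104]
tool_rot: [-0.001, 0.999, -0.05, 0.001]
contact_force: [6.0, -0.3, 5.2]
gripper_width: 0.641
```

```bash
python3 -c "
from h import *
o,r=st();print(r.T@o['contact_force'])
"
```

```text
t 13.45 p [436.5 240.5 -10.4] x [ 0.9951 -0.0993  0.0021] y [-0.0993 -0.9951 -0.0013] z [ 0.0022  0.0011 -1.    ] F [ 5.98 -0.31  5.16] w 54.7
[ 5.98951883 -0.290688   -5.14416075]
```

Call:
play_rows(motion=[[[-0.015,0,0.001],[0,0,0]],[[-0.025,0,0.001],[0,0,0]],[[-0.03,0,0.001],[0,0,0]]])

```text
t: 13.75
eef_pos: [0.4251, 0.2423, -0.0104]
tool_rot: [-0.001, 0.999, -0.049, 0.002]
contact_force: [5.6, 0.8, 5.1]
gripper_width: 0.642
```

```bash
python3 -c "
from h import *
o,r=st();print(r.T@o['contact_force'])
"
```

```text
t 13.75 p [425.1 242.3 -10.4] x [ 0.9951 -0.0988  0.0036] y [-0.0988 -0.9951 -0.0025] z [ 0.0039  0.0021 -1.    ] F [5.62 0.79 5.12] w 54.8
[ 5.52903107 -1.35805187 -5.09955408]
```

Block a still resists at about 0.7 with the high grip and a light press, clearly above 0.30. I release it and test c.

Call:
play_rows(motion=[[[0,0,0],[0,0,0]],[[0,0,0],[0,0,0]],[[0,0,0],[0,0,0]],[[0,0,-0.05],[0,0,0]],[[0,0,-0.12],[0,0,0]],[[0,0,-0.15],[0,0,0]]], fingers=74)

```text
t: 14.35
eef_pos: [0.4252, 0.2426, 0.051]
tool_rot: [-0.002, 0.999, -0.049, 0.002]
contact_force: [0.5, 0.2, -0.3]
gripper_width: 0.865
```

```bash
python3 -c "
from h import *
go((572,129,30),0.5)
"
```

```text
t 14.35 p [425.2 242.6  51. ] x [ 0.9951 -0.0988  0.0045] y [-0.0988 -0.9951 -0.0034] z [ 0.0048  0.003  -1.    ] F [ 0.55  0.19 -0.34] w 73.8
to (572, 129, 30) 0.5 -> [0.3932, 0.2466, 0.0534] [-0.0005, -0.0007, -0.0171] deg 6.2 q [-0.35  0.41 -0.35  2.1   0.23  0.65 -2.53]
```

Call:
play_rows(motion=[[[0.1,0.06,0.013],[0,0,-0.005]],[[0.2,0.12,0.026],[0,0,-0.01]],[[0.3,0.18,0.04],[0,0,-0.017]],[[0.39,0.245,0.053],[0,0,-0.017]],[[0.393,0.247,0.053],[-0.001,-0.001,-0.017]],[[0.393,0.247,0.053],[-0.001,-0.001,-0.017]]])

```text
t: 14.95
eef_pos: [0.572, 0.1277, 0.0292]
tool_rot: [0.002, 1.0, 0.002, -0.002]
contact_force: [-1.1, 0.9, -0.9]
gripper_width: 0.863
```

```bash
python3 -c "
from h import *
go((572,129,-12),0.5)
"
```

```text
t 14.95 p [572.  127.7  29.2] x [ 1.      0.005  -0.0032] y [ 0.005  -1.      0.0033] z [-0.0032 -0.0033 -1.    ] F [-1.14  0.94 -0.91] w 73.7
to (572, 129, -12) 0.5 -> [0.0004, -0.0036, 0.103] [0.0005, 0.0005, -0.0006] deg 0.3 q [-0.08  0.57 -0.32  1.88  0.27  0.73 -2.12]
```

Call:
play_rows(motion=[[[0,-0.003,0.05],[0,0,0]],[[0,-0.003,0.085],[0,0,0]],[[0,-0.003,0.103],[0,0,0]],[[0,-0.003,0.103],[0,0,0]]])

```text
t: 15.35
eef_pos: [0.5702, 0.1292, -0.0132]
tool_rot: [0.002, 1.0, 0.003, -0.003]
contact_force: [-0.6, 0.4, -0.3]
gripper_width: 0.865
```

Call:
play_rows(motion=[[[0,0,0],[0,0,0]],[[0,0,0],[0,0,0]],[[0,0,0],[0,0,0]],[[0,0,0],[0,0,0]],[[0,0,0],[0,0,0]]], fingers=45)

```text
t: 15.85
eef_pos: [0.5705, 0.1298, -0.0125]
tool_rot: [0.002, 1.0, 0.003, -0.002]
contact_force: [-1.6, 1.7, 5.0]
gripper_width: 0.644
```

```bash
python3 -c "
from h import *
st()
"
```

```text
t 15.85 p [570.5 129.8 -12.5] x [ 1.      0.0069 -0.005 ] y [ 0.0069 -1.      0.0032] z [-0.005  -0.0032 -1.    ] F [-1.63  1.66  4.97] w 55.0
```

Call:
play_rows(motion=[[[0,0,0.002],[0,0,0]],[[0,0,0.002],[0,0,0]],[[-0.01,0,0.002],[0,0,0]],[[-0.02,0,0.002],[0,0,0]],[[-0.03,0,0.002],[0,0,0]]])

```text
t: 16.35
eef_pos: [0.5597, 0.1298, -0.0125]
tool_rot: [0.001, 1.0, 0.003, -0.001]
contact_force: [3.0, 0.5, 5.6]
gripper_width: 0.643
```

Call:
play_rows(motion=[[[0.01,0,0.002],[0,0,0]],[[0.02,0,0.002],[0,0,0]],[[0.03,0,0.002],[0,0,0]],[[0.04,0,0.002],[0,0,0]]])

```text
t: 16.75
eef_pos: [0.5737, 0.1302, -0.0125]
tool_rot: [0.002, 1.0, 0.004, -0.003]
contact_force: [-6.9, -0.6, 16.8]
gripper_width: 0.641
```

```bash
python3 -c "
from h import *
go((572,129,30),0)
"
```

```text
t 16.75 p [573.7 130.2 -12.5] x [ 1.      0.007  -0.0053] y [ 0.007  -1.      0.0034] z [-0.0053 -0.0034 -1.    ] F [-6.86 -0.56 16.81] w 54.7
to (572, 129, 30) 0 -> [-0.0049, 0.0034, -0.1062] [0.0005, 0.0008, 0.0011] deg 0.5 q [-0.1   0.64 -0.3   1.89  0.3   0.66 -2.15]
```

Block c slides easily at about 0.35, so it's worn. Now I repeat the test on b with the same high grip.

Call:
play_rows(motion=[[[0,0,0],[0,0,0]],[[0,0,0],[0,0,0]],[[0,0,0],[0,0,0]],[[0,0,-0.05],[0,0,0]],[[0,0,-0.12],[0,0,0]],[[0,0,-0.15],[0,0,0]]], fingers=74)

```text
t: 17.35
eef_pos: [0.575, 0.1308, 0.0492]
tool_rot: [0.001, 1.0, 0.003, -0.002]
contact_force: [-0.2, -1.3, 0.1]
gripper_width: 0.867
```

```bash
python3 - <<'E'
from h import *
c,I,P,f=cam("top"); cv2.imwrite('pics/t8.png',I[:,:,::-1])
hsv=cv2.cvtColor(I,cv2.COLOR_RGB2HSV); H,S,V=[hsv[...,i].astype(int) for i in range(3)]
z=P[...,2]; br=(H<18)&(S>90)&(V>110)&(P[...,0]<.62)&(P[...,1]>-.1)&(P[...,1]<.3)&(z>.015)&(z<.06)
print(rect(c,f,br,.036)); go((421,54,30),-7)
E
```

```text
[(422.6, 238.8, 97.5, 54.5, -5.7, [169.0, 261.0]), (548.8, 279.6, 49.4, 48.1, 5.2, [153.0, 210.0])]
t 17.4 p [575.8 131.   50.4] x [ 1.      0.0068 -0.0012] y [ 0.0068 -1.      0.0023] z [-0.0012 -0.0023 -1.    ] F [0.94 0.07 0.9 ] w 74.0
to (421, 54, 30) -7 -> [-0.3882, 0.1897, 0.0518] [0.0004, 0.0002, 0.0205] deg 7.4 q [-0.07  0.55 -0.34  1.86  0.25  0.77 -2.11]
```

View pics/t8.png

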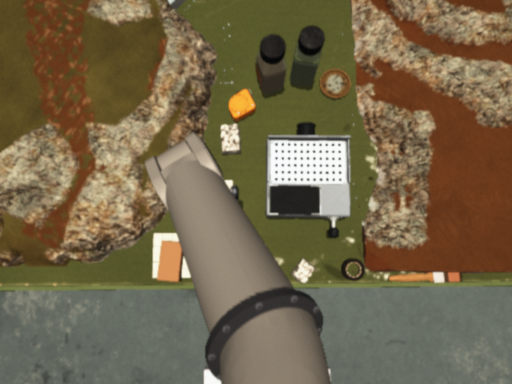

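The picture shows block a at pixel (169,261), back on its panel, and the arm hiding b and c. I move to b.

Call:
play_rows(motion=[[[-0.1,0.05,0.01],[0,0,0.005]],[[-0.2,0.1,0.03],[0,0,0.01]],[[-0.3,0.145,0.04],[0,0,0.02]],[[-0.385,0.19,0.052],[0,0,0.02]],[[-0.385,0.19,0.052],[0,0,0.02]],[[-0.385,0.19,0.052],[0,0,0.02]]])

```text
t: 18.0
eef_pos: [0.4215, 0.0534, 0.0295]
tool_rot: [0.001, 0.998, -0.06, -0.001]
contact_force: [0.9, 0.0, -0.3]
gripper_width: 0.864
```

```bash
python3 -c "
from h import *
go((422,54,-12),-7)
"
```

```text
t 18.0 p [421.5  53.4  29.5] x [ 0.9929 -0.1191 -0.0017] y [-0.1191 -0.9929  0.0028] z [-0.002  -0.0026 -1.    ] F [ 0.88  0.05 -0.34] w 73.8
to (422, 54, -12) -7 -> [0.0012, -0.002, 0.1037] [0.0004, 0.0003, 0.0004] deg 0.2 q [ 0.    0.37 -0.32  2.25  0.23  0.55 -2.19]
```

Call:
play_rows(motion=[[[0.001,-0.002,0.05],[0,0,0]],[[0.001,-0.002,0.085],[0,0,0]],[[0.001,-0.002,0.103],[0,0,0]],[[0.001,-0.002,0.103],[0,0,0]]])

```text
t: 18.4
eef_pos: [0.4223, 0.0546, -0.0125]
tool_rot: [0.001, 0.998, -0.059, -0.001]
contact_force: [0.5, 0.1, 0.9]
gripper_width: 0.866
```

Call:
play_rows(motion=[[[0,0,0],[0,0,0]],[[0,0,0],[0,0,0]],[[0,0,0],[0,0,0]],[[0,0,0],[0,0,0]],[[0,0,0],[0,0,0]]], fingers=45)

```text
t: 18.9
eef_pos: [0.4231, 0.055, -0.012]
tool_rot: [0.001, 0.998, -0.059, -0.001]
contact_force: [0.2, 1.2, 6.0]
gripper_width: 0.641
```

Call:
play_rows(motion=[[[0,0,0.001],[0,0,0]],[[0,0,0.001],[0,0,0]],[[0.01,0,0.001],[0,0,0]],[[0.02,0,0.001],[0,0,0]],[[0.03,0,0.001],[0,0,0]]])

```text
t: 19.4
eef_pos: [0.434, 0.0535, -0.012]
tool_rot: [0.001, 0.998, -0.059, -0.001]
contact_force: [-4.7, 0.5, 12.4]
gripper_width: 0.644
```

Block b now slides at 0.31, so it's worn. The earlier low grip must have let the tips rub the panel. I'll drag it back to check and recentre it.

Call:
play_rows(motion=[[[0,0,0.002],[0,0,0]],[[-0.01,0,0.002],[0,0,0]],[[-0.02,0,0.002],[0,0,0]],[[-0.028,0,0.002],[0,0,0]]])

```text
t: 19.8
eef_pos: [0.4247, 0.0549, -0.0119]
tool_rot: [0.001, 0.998, -0.059, 0.0]
contact_force: [2.0, 0.4, 5.2]
gripper_width: 0.639
```

Call:
play_rows(motion=[[[0,0,0],[0,0,0]],[[0,0,0],[0,0,0]],[[0,0,0],[0,0,0]],[[0,0,-0.05],[0,0,0]],[[0,0,-0.12],[0,0,0]],[[0,0,-0.15],[0,0,0]]], fingers=74)

```text
t: 20.4
eef_pos: [0.4254, 0.0552, 0.0495]
tool_rot: [0.001, 0.998, -0.059, 0.001]
contact_force: [0.4, -0.7, -0.0]
gripper_width: 0.867
```

```bash
python3 -c "
from h import *
go((424,239,30),-5.7)
"
```

```text
t 20.4 p [425.4  55.2  49.5] x [ 0.993  -0.1185  0.0023] y [-0.1185 -0.993   0.0013] z [ 0.0021 -0.0016 -1.    ] F [ 0.4  -0.74 -0.01] w 74.1
to (424, 239, 30) -5.7 -> [-0.0579, -0.4558, 0.0481] [0.0002, -0.0004, -0.0031] deg 1.1 q [ 0.02  0.34 -0.34  2.24  0.21  0.59 -2.16]
```

b reads 0.25 on the way back, so it is worn and a is the one that bites. I pick up a.

Call:
play_rows(motion=[[[-0.01,-0.11,0.01],[0,0,-0.001]],[[-0.02,-0.23,0.02],[0,0,-0.003]],[[-0.04,-0.35,0.04],[0,0,-0.003]],[[-0.058,-0.456,0.048],[0,0,-0.003]],[[-0.058,-0.456,0.048],[0,0,-0.003]],[[-0.058,-0.456,0.1],[0,0,-0.003]],[[-0.058,-0.456,0.1],[0,0,-0.003]]])

```text
t: 21.1
eef_pos: [0.4224, 0.2378, 0.0073]
tool_rot: [0.002, 0.999, -0.05, -0.001]
contact_force: [0.4, -0.4, -0.4]
gripper_width: 0.869
```

```bash
python3 -c "
from h import *
go((424,239.5,-15),-5.7)
"
```

```text
t 21.1 p [422.4 237.8   7.3] x [ 0.9951 -0.0991 -0.001 ] y [-0.0991 -0.9951  0.0042] z [-0.0014 -0.0041 -1.    ] F [ 0.45 -0.37 -0.44] w 74.2
to (424, 239.5, -15) -5.7 -> [0.0037, -0.0048, 0.0557] [0.0007, 0.0002, 0.0] deg 0.2 q [-0.37  0.49 -0.33  2.13  0.3   0.57 -2.59]
```

Call:
play_rows(motion=[[[0.003,-0.005,0.03],[0.001,0,0]],[[0.003,-0.005,0.055],[0.001,0,0]],[[0.003,-0.005,0.055],[0.001,0,0]]])

```text
t: 21.4
eef_pos: [0.423, 0.2385, -0.016]
tool_rot: [-0.0, 0.999, -0.05, -0.001]
contact_force: [-0.3, 0.6, 0.6]
gripper_width: 0.873
```

Call:
play_rows(motion=[[[0,0,0],[0,0,0]],[[0,0,0],[0,0,0]],[[0,0,0],[0,0,0]],[[0,0,0],[0,0,0]],[[0,0,0],[0,0,0]],[[0,0,-0.05],[0,0,0]],[[0,0,-0.12],[0,0,0]],[[0,0,-0.2],[0,0,0]]], fingers=45, grip_force=80)

```text
t: 22.2
eef_pos: [0.422, 0.2372, 0.0639]
tool_rot: [0.001, 0.999, -0.05, -0.003]
contact_force: [0.4, 0.4, -2.8]
gripper_width: 0.64
```

```bash
python3 - <<'E'
from h import *
c,I,P,f=cam('side'); cv2.imwrite('pics/s9.png',cv2.resize(I[80:220,120:290],None,fx=4,fy=4,interpolation=cv2.INTER_CUBIC)[:,:,::-1])
go((571.5,-75.5,120),90)
go((571.5,-75.5,120),89)
E
```

```text
t 22.25 p [424.9 239.2  68.8] x [ 9.950e-01 -1.001e-01  8.000e-04] y [-0.1001 -0.995  -0.0027] z [ 0.0011  0.0026 -1.    ] F [0.7  1.18 0.3 ] w 54.6
to (571.5, -75.5, 120) 90 -> [0.4436, 0.7458, -0.1297] [-0.0002, -0.0005, -0.266] deg 95.7 q [-0.31  0.39 -0.39  2.09  0.22  0.7  -2.52]
t 22.25 p [424.9 239.2  68.8] x [ 9.950e-01 -1.001e-01  8.000e-04] y [-0.1001 -0.995  -0.0027] z [ 0.0011  0.0026 -1.    ] F [0.7  1.18 0.3 ] w 54.6
to (571.5, -75.5, 120) 89 -> [0.4436, 0.7458, -0.1297] [-0.0002, -0.0005, -0.2632] deg 94.7 q [-0.31  0.39 -0.39  2.09  0.22  0.7  -2.52]
```

View pics/s9.png

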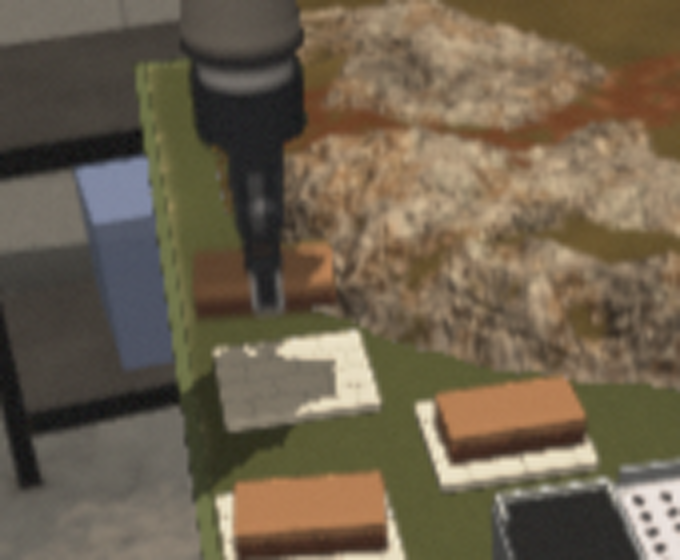

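Call:
play_rows(motion=[[[0.03,0.06,-0.06],[0,0,-0.02]],[[0.07,0.13,-0.12],[0,0,-0.04]],[[0.12,0.2,-0.13],[0,0,-0.06]],[[0.16,0.28,-0.13],[0,0,-0.08]],[[0.21,0.36,-0.13],[0,0,-0.1]],[[0.26,0.44,-0.13],[0,0,-0.12]],[[0.32,0.53,-0.13],[0,0,-0.14]],[[0.37,0.62,-0.13],[0,0,-0.16]]])

```text
t: 23.05
eef_pos: [0.5473, -0.0245, 0.1197]
tool_rot: [-0.001, 0.898, 0.439, 0.001]
contact_force: [0.5, 1.4, -3.0]
gripper_width: 0.639
```

```bash
python3 - <<'E'
from h import *
go((571.5,-75.5,100),89)
E
```

```text
t 23.05 p [547.3 -24.5 119.7] x [0.6137 0.7895 0.0019] y [ 0.7895 -0.6137 -0.0011] z [ 3.0e-04  2.2e-03 -1.0e+00] F [ 0.47  1.39 -3.03] w 54.6
to (571.5, -75.5, 100) 89 -> [-0.0636, 0.1259, 0.0489] [-0.0001, -0.0004, -0.1024] deg 36.9 q [ 0.34  0.42 -0.51  1.91  0.26  0.87 -0.96]
```

Call:
play_rows(motion=[[[-0.015,0.03,0],[0,0,-0.02]],[[-0.03,0.06,0],[0,0,-0.04]],[[-0.05,0.1,0.02],[0,0,-0.06]],[[-0.064,0.126,0.04],[0,0,-0.08]],[[-0.064,0.126,0.049],[0,0,-0.102]],[[-0.064,0.126,0.049],[0,0,-0.102]],[[-0.064,0.126,0.049],[0,0,-0.102]]])

```text
t: 23.75
eef_pos: [0.5708, -0.0756, 0.0995]
tool_rot: [-0.001, 0.715, 0.699, 0.001]
contact_force: [0.4, -0.5, -2.7]
gripper_width: 0.64
```

```bash
python3 - <<'E'
from h import *
for n in ('side','top'):
  c,I,P,f=cam(n); cv2.imwrite(f'pics/{n}10.png',cv2.resize(I[130:280,180:350] if n=='side' else I[120:270,220:390],None,fx=4,fy=4,interpolation=cv2.INTER_CUBIC)[:,:,::-1])
go((571.5,-75.5,38),89)
E
```

```text
t 23.85 p [571.3 -75.3 100.1] x [0.0219 0.9998 0.0021] y [ 9.998e-01 -2.190e-02  2.000e-04] z [ 3.0e-04  2.1e-03 -1.0e+00] F [-0.03  0.1  -3.11] w 54.1
to (571.5, -75.5, 38) 89 -> [-0.0008, 0.0005, 0.1551] [0.0, -0.0003, -0.0007] deg 0.3 q [ 0.5   0.51 -0.62  1.86  0.37  0.89 -0.32]
```

View pics/side10.png

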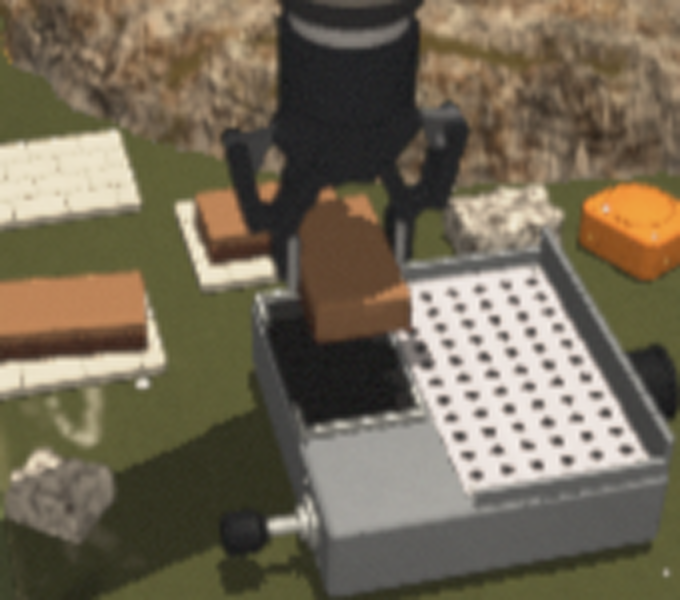

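View pics/top10.png

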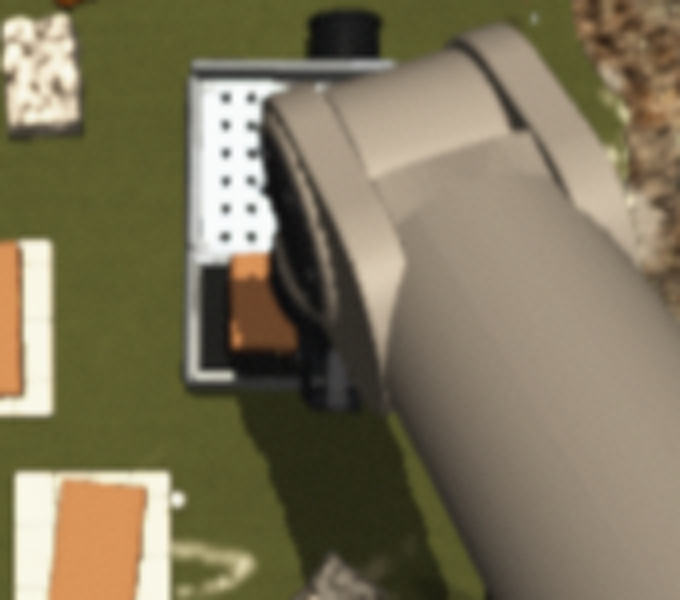

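The side view shows the block level above the tray and lined up between the lips. The top view shows its left end inside the tray's left lip. I lower it.

Call:
play_rows(motion=[[[-0.001,0,0.05],[0,0,0]],[[-0.001,0,0.1],[0,0,0]],[[-0.001,0,0.13],[0,0,0]],[[-0.001,0,0.145],[0,0,0]],[[-0.001,0,0.155],[0,0,0]],[[-0.001,0,0.158],[0,0,0]],[[-0.001,0,0.158],[0,0,0]]])

```text
t: 24.55
eef_pos: [0.5717, -0.0755, 0.0373]
tool_rot: [-0.0, 0.715, 0.699, 0.001]
contact_force: [0.2, -0.4, -3.1]
gripper_width: 0.637
```

```bash
python3 - <<'E'
from h import *
for n in ('side',):
  c,I,P,f=cam(n); cv2.imwrite(f'pics/{n}11.png',cv2.resize(I[130:280,180:350],None,fx=4,fy=4,interpolation=cv2.INTER_CUBIC)[:,:,::-1])
st()
E
```

```text
t 24.6 p [571.8 -75.5  37.4] x [0.022  0.9998 0.0021] y [ 0.9998 -0.022   0.0012] z [ 0.0013  0.0021 -1.    ] F [-0.24  0.05 -3.7 ] w 54.7
```

View pics/side11.png

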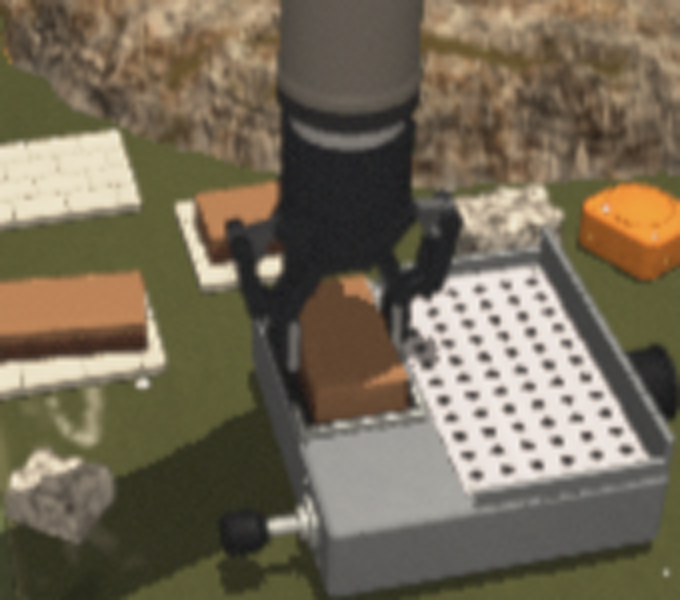

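```bash
python3 - <<'E'
from h import *
c,I,P,f=cam('side')
hsv=cv2.cvtColor(I,cv2.COLOR_RGB2HSV); H,S,V=[hsv[...,i].astype(int) for i in range(3)]
# near face row
for v in (228,230,232):
    print(v,[(u,*I[v,u].tolist(),*(P[v,u]*1e3).round(0).astype(int).tolist()) for u in range(246,290,2)])
E
```

```text
228 [(246, 66, 65, 62, 531, -50, 23), (248, 67, 66, 65, 530, -74, 45), (250, 73, 72, 71, 531, -91, 59), (252, 36, 37, 36, 534, -97, 63), (254, 29, 29, 25, 539, -97, 63), (256, 45, 33, 26, 542, -104, 68), (258, 76, 53, 37, 543, -120, 82), (260, 108, 78, 53, 545, -128, 88), (262, 107, 76, 53, 550, -127, 86), (264, 104, 73, 51, 356, -797, 718), (266, 106, 77, 53, 560, -128, 85), (268, 104, 74, 51, 565, -126, 82), (270, 111, 79, 54, 570, -126, 81), (272, 109, 79, 54, 575, -126, 80), (274, 108, 78, 54, 579, -128, 81), (276, 107, 76, 52, 584, -127, 79), (278, 105, 76, 53, 589, -127, 78), (280, 99, 70, 49, 594, -128, 77), (282, 80, 72, 64, 604, -113, 63), (284, 187, 182, 171, 609, -113, 62), (286, 228, 219, 214, 612, -118, 65), (288, 234, 226, 221, 618, -118, 64)]
230 [(246, 61, 61, 55, 531, -50, 16), (248, 68, 67, 65, 530, -76, 40), (250, 71, 70, 69, 529, -97, 58), (252, 52, 51, 52, 533, -102, 62), (254, 34, 32, 32, 538, -102, 61), (256, 37, 31, 27, 542, -107, 64), (258, 66, 45, 32, 542, -125, 80), (260, 104, 74, 51, 547, -124, 78), (262, 105, 75, 53, 550, -127, 80), (264, 104, 75, 53, 555
[... 508 characters left out ...]
(250, 66, 65, 65, 529, -97, 52), (252, 68, 66, 65, 532, -106, 59), (254, 79, 79, 75, 534, -117, 69), (256, 31, 31, 28, 541, -111, 62), (258, 61, 43, 31, 542, -123, 73), (260, 102, 73, 51, 546, -126, 74), (262, 101, 74, 50, 551, -127, 74), (264, 102, 72, 51, 555, -129, 74), (266, 103, 74, 52, 560, -128, 72), (268, 101, 72, 50, 565, -129, 73), (270, 100, 72, 50, 356, -797, 718), (272, 102, 74, 51, 575, -128, 69), (274, 98, 72, 53, 581, -125, 65), (276, 100, 76, 61, 585, -126, 66), (278, 107, 83, 66, 590, -126, 64), (280, 93, 77, 65, 594, -128, 65), (282, 117, 112, 104, 600, -128, 63), (284, 154, 152, 141, 604, -129, 64), (286, 157, 153, 146, 609, -129, 62), (288, 229, 220, 214, 613, -133, 65)]
```

The block spans x 542–597 with its near end at y −127, which is inside the tray (537–606, −137 to −14). I seat and release it.

Call:
play_rows(motion=[[[0,0,0.003],[0,0,0]],[[0,0,0.004],[0,0,0]],[[0,0,0.004],[0,0,0]]])

```text
t: 24.95
eef_pos: [0.5722, -0.0756, 0.0368]
tool_rot: [0.0, 0.715, 0.699, 0.001]
contact_force: [-1.9, 1.3, 5.4]
gripper_width: 0.641
```

Call:
play_rows(motion=[[[0,0,0],[0,0,0]],[[0,0,0],[0,0,0]],[[0,0,0],[0,0,0]],[[0,0,0],[0,0,0]],[[0,0,-0.05],[0,0,0]],[[0,0,-0.15],[0,0,0]],[[0,0,-0.2],[0,0,0]],[[0,0,-0.2],[0,0,0]]], fingers=72)

```text
t: 25.75
eef_pos: [0.5744, -0.0756, 0.12]
tool_rot: [0.002, 0.715, 0.699, 0.003]
contact_force: [1.1, 0.2, 0.4]
gripper_width: 0.844
```

```bash
python3 - <<'E'
from h import *
for n in ('side',):
  c,I,P,f=cam(n); cv2.imwrite(f'pics/{n}12.png',cv2.resize(I[130:280,180:350],None,fx=4,fy=4,interpolation=cv2.INTER_CUBIC)[:,:,::-1])
go((489.5,-176,120),0)
go((489.5,-176,120),90)
E
```

```text
t 25.8 p [573.1 -75.8 118.1] x [0.0224 0.9997 0.0011] y [ 0.9997 -0.0224  0.0049] z [ 0.005  0.001 -1.   ] F [-0.18 -0.7  -0.54] w 72.2
to (489.5, -176, 120) 0 -> [-0.2551, -0.2032, -0.0061] [0.0005, -0.0007, 0.2464] deg 88.7 q [ 0.51  0.49 -0.63  1.84  0.36  0.92 -0.31]
t 25.8 p [573.1 -75.8 118.1] x [0.0224 0.9997 0.0011] y [ 0.9997 -0.0224  0.0049] z [ 0.005  0.001 -1.   ] F [-0.18 -0.7  -0.54] w 72.2
to (489.5, -176, 120) 90 -> [-0.2551, -0.2032, -0.0061] [0.0008, -0.0002, -0.0036] deg 1.3 q [ 0.51  0.49 -0.63  1.84  0.36  0.92 -0.31]
```

View pics/side12.png

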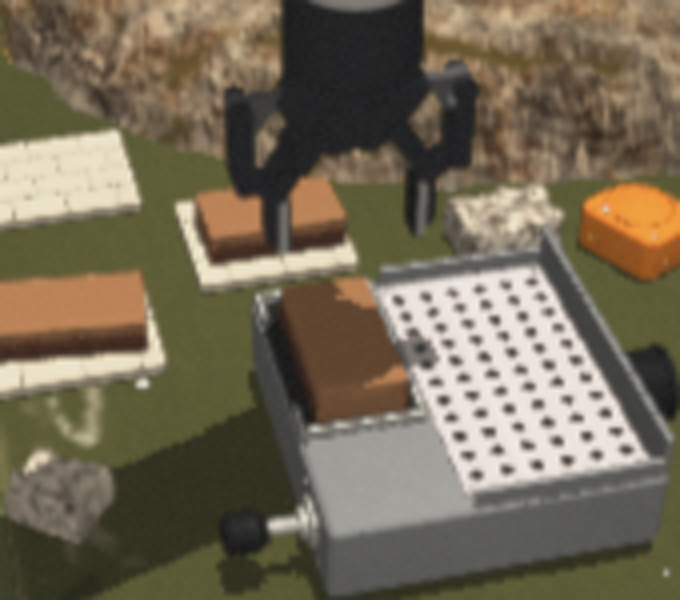

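The block lies flat inside the tray lips. Next is the gate knob: I turn the jaws to close along y above it.

Call:
play_rows(motion=[[[-0.03,-0.03,0],[0,0,0.022]],[[-0.07,-0.06,0],[0,0,0.045]],[[-0.11,-0.09,0],[0,0,0.068]],[[-0.15,-0.12,0],[0,0,0.09]],[[-0.19,-0.15,0],[0,0,0.113]],[[-0.23,-0.18,0],[0,0,0.136]],[[-0.255,-0.203,0],[0,0,0.16]],[[-0.255,-0.203,0],[0,0,0.18]]], fingers=50, grip_force=40)

```text
t: 26.6
eef_pos: [0.4868, -0.1779, 0.1159]
tool_rot: [-0.0, 0.979, 0.203, 0.001]
contact_force: [1.5, 0.0, -0.4]
gripper_width: 0.582
```

```bash
python3 - <<'E'
from h import *
go((489,-176,60),-1)
E
```

```text
t 26.6 p [ 486.8 -177.9  115.9] x [0.9178 0.397  0.0013] y [ 3.970e-01 -9.178e-01 -1.000e-04] z [ 1.2e-03  6.0e-04 -1.0e+00] F [ 1.48  0.03 -0.4 ] w 49.7
to (489, -176, 60) -1 -> [0.0068, -0.0023, 0.1398] [-0.0001, -0.0002, 0.0678] deg 24.4 q [ 0.54  0.36 -0.38  1.99  0.17  0.82 -1.09]
```

Call:
play_rows(motion=[[[0.005,-0.002,0.02],[0,0,0.024]],[[0.005,-0.002,0.04],[0,0,0.048]],[[0.005,-0.002,0.08],[0,0,0.068]],[[0.005,-0.002,0.12],[0,0,0.068]],[[0.005,-0.002,0.14],[0,0,0.068]],[[0.005,-0.002,0.14],[0,0,0.068]]])

```text
t: 27.2
eef_pos: [0.4868, -0.1759, 0.0581]
tool_rot: [-0.001, 1.0, -0.009, -0.001]
contact_force: [-0.0, 0.1, 0.1]
gripper_width: 0.586
```

```bash
python3 - <<'E'
from h import *
for n in ('side',):
  c,I,P,f=cam(n); cv2.imwrite(f'pics/{n}13.png',cv2.resize(I[150:300,180:350],None,fx=4,fy=4,interpolation=cv2.INTER_CUBIC)[:,:,::-1])
go((488.5,-176,-15),-1)
E
```

```text
t 27.25 p [ 487.6 -176.2   59.1] x [ 9.998e-01 -1.850e-02 -9.000e-04] y [-0.0185 -0.9998 -0.0013] z [-9.0e-04  1.3e-03 -1.0e+00] F [-0.27 -0.31 -0.36] w 49.6
to (488.5, -176, -15) -1 -> [0.0025, -0.0002, 0.1853] [-0.0002, 0.0001, -0.0002] deg 0.1 q [ 0.44  0.43 -0.27  2.03  0.17  0.7  -1.52]
```

View pics/side13.png

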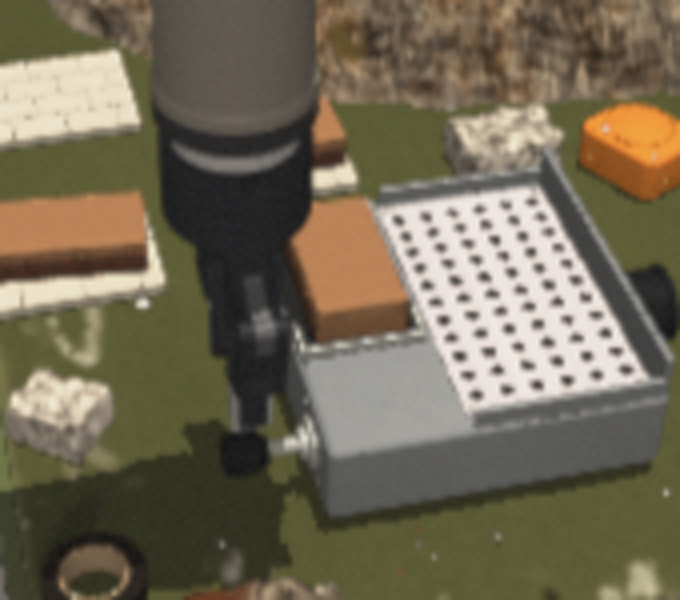

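The near finger is just above the knob, about (250,410) against the knob at (242,455). The block in the tray is clear of the wrist. I descend and grip.

Call:
play_rows(motion=[[[0.002,0,0.05],[0,0,0]],[[0.002,0,0.1],[0,0,0]],[[0.002,0,0.14],[0,0,0]],[[0.002,0,0.17],[0,0,0]],[[0.002,0,0.185],[0,0,0]],[[0.002,0,0.185],[0,0,0]]])

```text
t: 27.85
eef_pos: [0.4882, -0.1761, -0.0152]
tool_rot: [-0.001, 1.0, -0.009, -0.001]
contact_force: [-0.3, -0.2, -0.5]
gripper_width: 0.59
```

Call:
play_rows(motion=[[[0,0,0],[0,0,0]],[[0,0,0],[0,0,0]],[[0,0,0],[0,0,0]],[[0,0,0],[0,0,0]],[[0,0,0],[0,0,0]]], fingers=15)

```text
t: 28.35
eef_pos: [0.4887, -0.1735, -0.0142]
tool_rot: [-0.002, 1.0, -0.008, -0.0]
contact_force: [-1.1, 7.4, 5.2]
gripper_width: 0.292
```

```bash
python3 - <<'E'
from h import *
for n in ('side',):
  c,I,P,f=cam(n); cv2.imwrite(f'pics/{n}14.png',cv2.resize(I[150:300,180:350],None,fx=4,fy=4,interpolation=cv2.INTER_CUBIC)[:,:,::-1])
st()
E
```

```text
t 28.4 p [ 488.7 -173.5  -14.2] x [ 9.999e-01 -1.690e-02 -7.000e-04] y [-0.0169 -0.9999 -0.0036] z [-7.0e-04  3.7e-03 -1.0e+00] F [-1.99  7.05  6.12] w 24.8
```

View pics/side14.png

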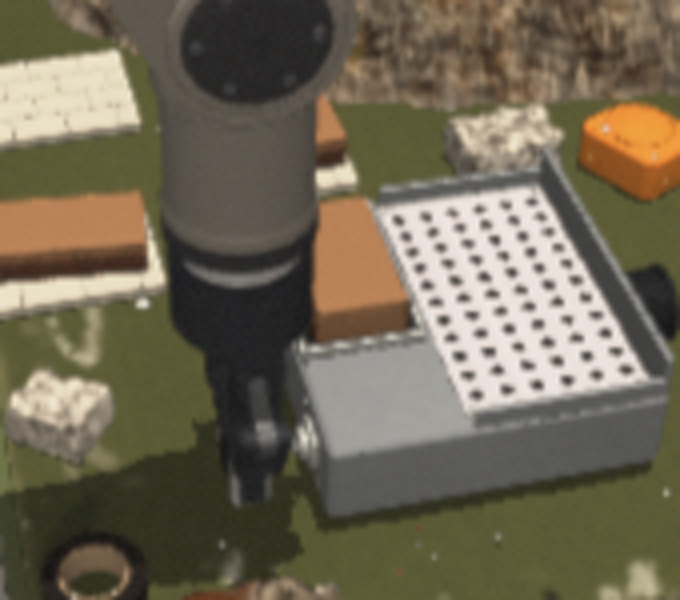

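The knob is gripped at 25 mm. I pull it 20 mm.

Call:
play_rows(motion=[[[-0.01,0,0],[0,0,0]],[[-0.02,0,0],[0,0,0]],[[-0.03,0,0],[0,0,0]],[[-0.04,0,0],[0,0,0]],[[-0.05,0,0],[0,0,0]],[[-0.05,0,0],[0,0,0]],[[-0.05,0,0],[0,0,0]]])

```text
t: 29.1
eef_pos: [0.4685, -0.1729, -0.014]
tool_rot: [-0.002, 1.0, -0.008, -0.0]
contact_force: [0.9, 2.0, -2.1]
gripper_width: 0.287
```

```bash
python3 - <<'E'
from h import *
st()
E
```

```text
t 29.1 p [ 468.5 -172.9  -14. ] x [ 0.9999 -0.0169 -0.001 ] y [-0.0169 -0.9998 -0.0038] z [-9.0e-04  3.9e-03 -1.0e+00] F [ 0.94  2.03 -2.08] w 24.5
```

Call:
play_rows(motion=[[[0,0,0],[0,0,0]],[[0,0,0],[0,0,0]],[[0,0,0],[0,0,0]],[[0,0,0],[0,0,0]],[[0,0,-0.05],[0,0,0]],[[0,0,-0.15],[0,0,0]],[[0,0,-0.27],[0,0,0]],[[0,0,-0.35],[0,0,0]]], fingers=52)

```text
t: 29.9
eef_pos: [0.4695, -0.1737, 0.1289]
tool_rot: [-0.002, 1.0, -0.008, 0.001]
contact_force: [0.8, -1.3, 0.0]
gripper_width: 0.611
```

```bash
python3 - <<'E'
from h import *
go((300,-450,200),0)
E
```

```text
t 29.9 p [ 469.5 -173.7  128.9] x [ 0.9999 -0.0168  0.0015] y [-0.0168 -0.9999 -0.0031] z [ 0.0016  0.003  -1.    ] F [ 0.82 -1.28  0.02] w 52.2
to (300, -450, 200) 0 -> [-0.4118, 0.6972, -0.1805] [-0.0005, -0.0002, -0.0027] deg 1.0 q [ 0.49  0.3  -0.3   2.02  0.12  0.83 -1.47]
```

Next I move the arm aside so the cameras have a clear view for the final check.

Call:
play_rows(motion=[[[-0.05,0.09,-0.03],[0,0,0]],[[-0.1,0.2,-0.08],[0,0,0]],[[-0.15,0.3,-0.12],[0,0,0]],[[-0.2,0.4,-0.18],[0,0,0]],[[-0.28,0.5,-0.18],[0,0,0]],[[-0.35,0.6,-0.18],[0,0,0]],[[-0.41,0.7,-0.18],[0,0,0]],[[-0.41,0.7,-0.18],[0,0,0]]])

```text
t: 30.7
eef_pos: [0.2947, -0.457, 0.1998]
tool_rot: [-0.0, 1.0, -0.014, -0.0]
contact_force: [-0.5, 0.5, -0.5]
gripper_width: 0.608
```

```bash
python3 - <<'E'
from h import *
for n in ('side','top'):
  c,I,P,f=cam(n); cv2.imwrite(f'pics/{n}15.png',cv2.resize(I[110:310,140:390] if n=='side' else I[110:310,130:380],None,fx=3,fy=3,interpolation=cv2.INTER_CUBIC)[:,:,::-1])
  hsv=cv2.cvtColor(I,cv2.COLOR_RGB2HSV); H,S,V=[hsv[...,i].astype(int) for i in range(3)]
  z=P[...,2]; br=(H<18)&(S>90)&(V>110)&(P[...,0]<.65)&(P[...,1]>-.14)&(P[...,1]<.3)&(z>.015)&(z<.1)
  print(n,rect(c,f,br&(z<.05),.036),rect(c,f,br&(z>.06),.088))
  for (x,y) in ((394,-100),(737,86)):
     m=(abs(P[...,0]-x/1e3)<.05)&(abs(P[...,1]-y/1e3)<.05)&(z>.012)&(S<80)&(V>130); print("rock",P[m].mean(0).round(3))
  k=(I.max(2)<75)&(P[...,0]<.49)&(P[...,0]>.43)&(P[...,1]>-.22)&(P[...,1]<-.14)&(P[...,2]>.02)
  v,u=np.nonzero(k); print("knob",u.mean(),v.mean(),(plane(c,f,(u.mean(),v.mean()),.038 if n=="side" else .034)*1e3).round(1))
st()
E
```

```text
side [(421.5, 51.9, 98.7, 58.7, -6.1, [197.0, 206.0]), (575.5, 126.8, 99.7, 58.9, 0.8, [247.0, 182.0])] [(570.9, -81.1, 104.1, 54.5, 89.0, [265.0, 214.0])]
rock [ 0.395 -0.099  0.025]
rock [0.742 0.083 0.03 ]
knob 231.72868217054264 264.51162790697674 [[ 467.8 -176.2   38. ]]
top [(422.3, 52.7, 97.4, 54.3, -6.5, [244.0, 260.0]), (559.3, 280.4, 75.1, 36.2, -42.3, [156.0, 208.0]), (577.6, 126.4, 99.3, 54.0, 0.4, [214.0, 199.0])] [(571.9, -79.3, 100.1, 56.3, 89.2, [297.0, 198.0]), (625.9, 268.5, 71.9, 35.7, -57.9, [156.0, 178.0])]
rock [ 0.393 -0.098  0.025]
rock [0.743 0.087 0.031]
knob 333.16129032258067 239.8279569892473 [[ 469.3 -174.8   34. ]]
t 30.8 p [ 299.6 -451.7  199.5] x [ 0.9998 -0.0198  0.001 ] y [-0.0198 -0.9998 -0.0035] z [ 0.0011  0.0035 -1.    ] F [ 0.42  0.34 -0.5 ] w 52.1
```

View pics/side15.png

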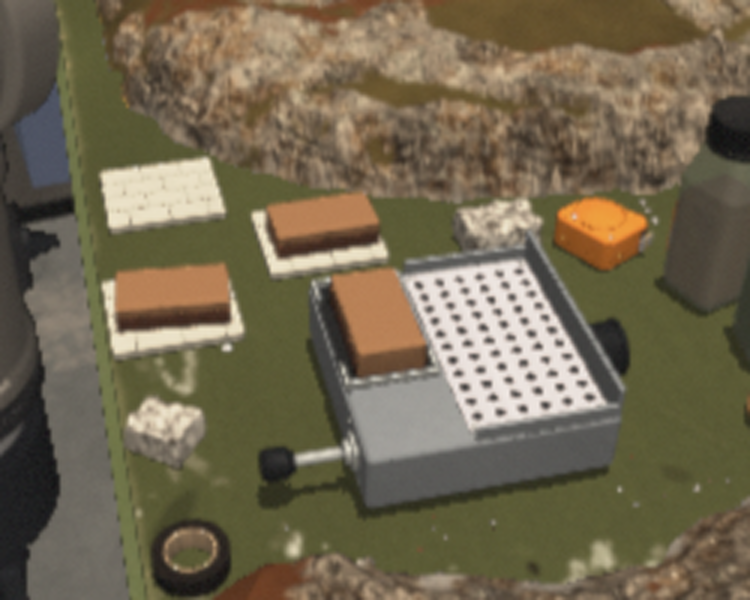

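View pics/top15.png

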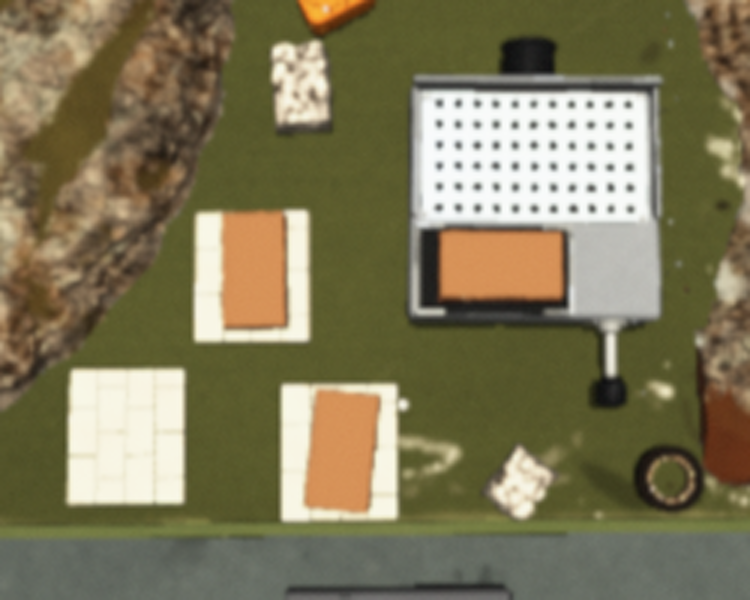

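```bash
python3 - <<'E'
from h import *
c,I,P,f=cam('top')
m=(I[...,0]>150)&(I[...,2]<130)&(P[...,2]>.07)&(abs(P[...,0]-.571)<.03)&(abs(P[...,1]+.078)<.06)
A=P[m]; s=np.linalg.lstsq(np.c_[A[:,:2]-A[:,:2].mean(0),np.ones(len(A))],A[:,2],rcond=None)[0]; print(len(A),s, A[:,:2].min(0),A[:,:2].max(0))
E
```

```text
871 [ 0.00612897 -0.00021011  0.08771849] [ 0.54558308 -0.12772978] [ 0.59851886 -0.03131573]
```

The block's top is level at 87.7 mm (62 + 26 = 88 expected) and sits inside the tray. I hand in.

```bash
python3 -c "
from station import bot
print(bot.hand_in())"
```

```text
the job is handed in; nothing more can be done
None
```

The job is handed in at about 31 s. The block from panel_a is the one that bites, and it now lies flat in the rest on the box. The two worn ones are flat on panels b and c, and the gate rod is at its middle click.

**Which block bites:** dragged with a high grip, a resisted at about 0.7 of the pressing force, against 0.25–0.31 for b and about 0.35 for c. a came out below the stated 0.85–1.05 and c just above 0.24–0.30. I put that down to force noise and an uncertain block weight. The gap between a and the others is clear.

**Last checks:**
- **Block in the rest:** its top is level at 87.7 mm (88 expected), and it sits inside the lips.
- **Gate rod:** the cameras showed the knob moved 19.4 mm and 20.2 mm, and the arm's own reading was 20.2 mm.
- **Rocks:** they look the same as at the start. I have no exact starting positions to compare, but their rough positions agree to a few mm.

**What went wrong or disagreed:**
- **Fingertip height:** the fingertips were about 31 mm higher than the reported TCP implied, so my first grasp closed above block b. I corrected heights from the camera depth after that.
- **First drag on b:** my first, low grip gave a false reading of 0.55 with the block stuck, probably because the fingertips rubbed the panel. The wrist force peaked at about 108 N in that test. I repeated the test with a higher grip and a lighter press.

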